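# Unload the injector washer under its propped hood

### The arm

A 6-joint arm with a two-finger parallel gripper is mounted at the origin on the work surface. World frame = base frame: x ahead of the robot, y to its left, z up, the work surface at z = 0. Lengths are in m, angles in rad, forces in N, time in s.
With the tool pointing down it reaches from about 0.35 to 0.775 m from the base axis. Payload 5.5 kg.
Tool frame: the origin (TCP) lies between the finger pads; the fingertips stand 8 mm ahead of it and the grasp point (between the pads) lies 11 mm behind it; z points along the fingers, y is the line along which they close (so a half turn about z gives the same grasp; the last joint's range is limited). The gripper opens to 85 mm and grips with 20 to 120 N. Pads are 22 mm wide; open, the fingers measure 114 mm over their backs; the gripper's body (76 mm by 85 mm) begins 54 mm behind the grasp point. The pads swing forward as they close: fully open they stand 13 mm farther back than shut.
Start: joints at [1.004, 0.313, 0.046, 1.304, 0, 1.431], TCP at [0.238, 0.523, 0.239] pointing down, gripper open.
Joint ranges: [-2.76, 2.76], [-0.86, 1.69], [-1.03, 1.26], [-2.2, 2.34], [-1.47, 1.5], [-3.14, 3.14]. Speed limits (rad/s): [2.57, 2.57, 3.14, 3.14, 3.14, 3.14].

### API

Orientations are given as a unit quaternion [w, x, y, z].
In Python, from workcell import status, vision, job gives the robot as it stands. The module is installed in compiled form; this text tells all that it offers.
- The arm moves only by the tool apply_moves, never from a script. Its argument "moves" is one flat list of numbers, 6 for each row, row after row: the shift along the world's x, y, z in units of 25 mm (1.0 is 25 mm), then the turn, a rotation vector about the world's x, y, z in rad. In form: [x, y, z, rx, ry, rz, x, y, z, rx, ry, rz, ...]. A call has 1 to 20 rows; each row is the pose to reach, as a shift and turn from the pose commanded when the call began; what a row does not reach only later rows make up. A row lasts 1/12 s, in which the tool goes at most 41.7 mm and 7.16 degrees, less where a joint would pass 70% of its speed; a pose out of reach is approached as far as the arm can. A call with a gripper value outside its range is refused whole. "claw" is the opening in per cent of the stroke, from 0 (shut) to 100 (fully open), set as the call begins (left out, the last holds). The fingers move at their own pace and stop on an object; "newtons" is the grip in N (left out, the last holds). Time passes only in rows, so rows that repeat a pose let the fingers close. It gives the time, the measured TCP pose, the force, the opening and the grip force at its end, in the units of the state.
- status.get_state(): the state, without advancing time (a new reading comes with each control period).
- vision.read_camera(name): name is "scene" or "top" or "wrist"; returns a dict with "image" (480x640x3 uint8, blue, green, red), "camera_matrix" (3x3 intrinsics, pixels), "camera_from_world" (4x4, takes a point from world to camera coordinates). Camera axes: x right, y down, z forward; pixel columns grow to the right and rows downward; lengths in m; the calibration is good to about 2 mm. A picture is of the moment at which its call begins. There is no depth.
- job.hand_in(): hands the job in; it is judged then, once.
The state is a dict: "clock": time; "joint_pos": joint angles; "qvel": joint speeds; "tau": joint torques, N m; "tcp_pos": TCP position; "orientation": TCP orientation; "wrist_force": force on the tool from outside, world axes, zero at the start; "ft_torque": the same for the moment, N m; "finger_gap": finger opening in m; "grip_force": force on a finger pad.
Only numpy, scipy, OpenCV 4.12 (cv2) and the standard library are available. Lean on these libraries where they do the work, as an engineer would, in place of code of your own. Each camera call takes 0.05 s, during which the arm holds its last target. There are 200 camera calls.

### The job

The wash is finished: turn the washer's red rotary switch clockwise to its stop to switch the machine off, then raise the clear hood and swing the prop rod up into the yellow socket on the hood's side, so that the hood rests on the rod and stays open by itself. Only then take every injector out of the leaning rack and stand each one upright, thin tip down, in its own cup of the blue drain stand; leave the hood propped and the other things on the bench where they are.

Things in the scene. Friction and masses are not known exactly. Their poses are not given: they have to be found in the camera images.
- washer: Bench-top injector washer, fixed: steel tub 250 x 280 mm (x, y), rim 90 mm high, under a clear hood with a dark frame; a low grey deck (top 40 mm high, y -240 to -140 mm) with the prop rod on its -y side, a grey control console (top 90 mm high, y 140 to 250 mm) on its +y side. Origin: centre of the tub's underside on the bench; x points away from the robot (to the rear), z up, its yaw is small.
- switch (a joint): Red rotary switch on the yellow disc of the console: rad, 0 = on, grows clockwise seen from above to its stop at 1.05 = off; starts between 0 and 0.15. Stays where it is left (friction 0.04 N m).
- switch_grip (a point): Point on the switch's vertical axis at the height to grip, 37 mm above the console. The grip is an upright bar 42 mm long, 14 mm thick, 32 mm tall (its top 7 mm above this point); at joint value 0 it lies along the washer's x axis and is pinched across its 14 mm. The washer's hood side is 65 mm from the axis.
- hood (a joint): Hood: rad, 0 = shut, grows as the front edge is lifted, stop at 1.117. Weighs 0.8 kg. Its stiff hinges hold it where it is left only above about 1.05 rad (so: lift it to the stop); left lower it sinks shut. Resting on the prop rod it reads 0.94. Lifting takes up to about 6 N at the handle.
- hood_handle (a point): Centre of the hood's black handle bar: round, 12 mm thick, 110 mm long, level along the washer's y axis, its axis 45 mm in front of the hood's front face (268 mm in front of and 20 mm above the hinge line when the hood is shut). Pinch it from above across the washer's x direction; the bar may turn in the fingers. It moves on a circle about the hinge line.
- hood_hinge (a point): Middle of the hood's hinge line, which runs along the washer's y axis at the rear (washer frame x 105, z 92 mm). The shut hood reaches 225 mm forward and 76 mm up from it, is 280 mm wide, and its front third slopes down to 34 mm.
- hood_socket (a point): Seat of the yellow socket on a bracket at the hood's -y side: the centre of the rod's ball end when seated. An inverted pocket 22 mm wide, open towards the hood's own underside, with a short rear cheek and a longer flared front lip; with the hood at its upper stop the ball swings in under it with 9 mm to spare, and enters as the hood is lowered.
- prop (a joint): Prop rod: rad, 0 = lying level on the side deck pointing to the washer's rear (+x), grows as it is swung up about its front pivot (tip up and towards the front), stop at 0.965; starts between 0 and 0.15. Stays where it is left (needs about 4 N at the sleeve). Swung up to its stop it stands right for the socket as the hood is lowered on to it from above.
- prop_pivot (a point): Pivot of the prop rod at the front of the side deck, on the rod's axis, 30 mm above the deck. It turns in the washer's x-z plane.
- prop_grip (a point): Middle of the red sleeve on the rod, 100 mm from the pivot; the sleeve is 16 mm thick, 60 mm long. The tub wall is 60 mm to its +y side and the deck 30 mm below it when the rod lies down.
- prop_tip (a point): Centre of the rod's ball end (12 mm ball), 210 mm from the pivot.
- stand: Blue drain stand, loose, 1.2 kg: plate 125 x 125 x 8 mm with four grey round cups, centred at (+-33, +-33) mm in its own x and y. Each cup: inner floor 10 mm above the bench, 27 mm wide inside up to 74 mm above the bench, then flaring to 39 mm at its top, 88 mm above the bench. Origin: centre of its underside, z up.
- injector_a: Fuel injector, 0.3 kg, 150 mm long, may be absent: thin tip 8 mm thick (0 to 30 mm), dark body 20 (30 to 95), bright neck 18 (95 to 120), black head 27 (120 to 145), cap. Origin: end of the thin tip, z towards the head. Starts tip down in a 72 mm deep pocket (66 mm apart along y) of the white rack in the tub, leaning 25 degrees to the front (-x) on a bar 88 mm up its axis; head free.
- injector_b: Another fuel injector, as injector_a, may be absent.
- injector_c: Another fuel injector, as injector_a, may be absent.
- injector_d: Another fuel injector, as injector_a, may be absent.
- wrench: Bystander: steel wrench lying on the bench, 180 mm. Origin: centre of its underside.
- screwdriver: Bystander: screwdriver with green handle lying on the bench, 190 mm. Origin: centre of its underside.
- spraycan: Bystander: blue spray can, 56 mm wide, 170 mm tall. Origin: centre of its underside.
- jar: Bystander: amber jar with white cap, 64 mm wide, 80 mm tall. Origin: centre of its underside.
- nozzleholder: Bystander: brass nozzle holder, 48 mm wide, 54 mm tall. Origin: centre of its underside.
- mug: Bystander: white cup, 72 mm wide, 80 mm tall. Origin: centre of its underside.
- feelerbox: Bystander: orange case 90 x 60 x 25 mm. Origin: centre of its underside.
There are look-alikes about, which are no part of the job. Leave any green or orange look-alike of the stand alone.

How it is judged:
On the way, in this order (a step that is already met when the one before it is completed fails the run):
1. the switch is turned off while the hood is shut (value of joint switch above 0.9 rad and value of joint hood below 0.1 rad), for 0.2 s.
2. the hood rests on the prop rod, its ball end in the socket (distance between prop_tip and hood_socket below 0.009 m and value of joint hood between 0.87 and 1 rad and velocity of joint hood between -0.05 and 0.05 rad/s), for 0.5 s.
3. every injector stands in a cup (angle between each of injector_a, injector_b, injector_c, injector_d's own z axis and vertical below 0.27 rad and z of each of injector_a, injector_b, injector_c, injector_d in the frame of stand below 0.018 m and x of injector_a in the frame of stand between -0.048 and 0.048 m and (x of injector_a in the frame of stand above 0.018 m or x of injector_a in the frame of stand below -0.018 m) and y of injector_a in the frame of stand between -0.048 and 0.048 m and (y of injector_a in the frame of stand above 0.018 m or y of injector_a in the frame of stand below -0.018 m) and x of injector_b in the frame of stand between -0.048 and 0.048 m and (x of injector_b in the frame of stand above 0.018 m or x of injector_b in the frame of stand below -0.018 m) and y of injector_b in the frame of stand between -0.048 and 0.048 m and (y of injector_b in the frame of stand above 0.018 m or y of injector_b in the frame of stand below -0.018 m) and x of injector_c in the frame of stand between -0.048 and 0.048 m and (x of injector_c in the frame of stand above 0.018 m or x of injector_c in the frame of stand below -0.018 m) and y of injector_c in the frame of stand between -0.048 and 0.048 m and (y of injector_c in the frame of stand above 0.018 m or y of injector_c in the frame of stand below -0.018 m) and x of injector_d in the frame of stand between -0.048 and 0.048 m and (x of injector_d in the frame of stand above 0.018 m or x of injector_d in the frame of stand below -0.018 m) and y of injector_d in the frame of stand between -0.048 and 0.048 m and (y of injector_d in the frame of stand above 0.018 m or y of injector_d in the frame of stand below -0.018 m)), for 0.2 s.
At the end, for the whole second after the job is handed in: Switch beyond 0.9 rad; hood at rest on the rod at 0.87 to 1.0 rad, ball end within 9 mm of the socket seat; every injector present at rest in a cup: tip within about 15 mm of its centre, less than 18 mm above the stand's underside, leaning less than 0.27 rad (all of step 2 and all of step 3 and value of joint switch above 0.9 rad and linear speed of each of injector_a, injector_b, injector_c, injector_d below 0.05 m/s and angular speed of each of injector_a, injector_b, injector_c, injector_d below 0.5 rad/s); the robot touches nothing.
It fails at once if an injector is taken from the rack while the hood is not propped (distance between prop_tip and hood_socket above 0.02 m and distance of any of injector_a, injector_b, injector_c, injector_d from where it was at the start of the episode above 0.06 m).
It fails at once if a bystander on the bench is pushed more than 50 mm or knocked over (distance of any of wrench, screwdriver, spraycan, jar, nozzleholder, mug, feelerbox from where it was at the start of the episode above 0.05 m or angle between any of wrench, screwdriver, spraycan, jar, nozzleholder, mug, feelerbox's own z axis and vertical above 0.6 rad).
Of injector_a, injector_b, injector_c, injector_d only 3 to 4 are there at a start; the rules pass over those that are not, and their reading is None.
At some moment in a run one of stand may be knocked a few centimetres aside while the robot is not near it.
Once in a run the grip may slacken for a moment while it holds something.
It also fails if it takes over 192 s, if anything falls off the work surface, if the arm or the gripper's body presses on something with over 40 N, if the wrist force passes 120 N, or if a joint passes its speed limit or range.

## Working session

There is one attempt and no reset: what is moved stays moved. The work goes in short steps, Python scripts to look and compute and a tool call to move; the robot and the scene stay as the last step left them, time stands still between calls to the robot, and variables do not carry over. Pictures are saved under pics/ and viewed, at most 14 in all, crops included, and the job is handed in when it is done.

Besides the shell and the picture viewer there is one more tool, called after "Call:" as name(argument=value, ...) on one line, values as JSON. apply_moves: Moves the arm, as the interface text tells. Its arguments: {"type":"object","properties":{"moves":{"type":"array","items":{"type":"number"}},"claw":{"type":"number"},"newtons":{"type":"number"}},"required":["moves"]}

```bash
mkdir -p pics; cat > h.py <<'E'
import numpy as np, cv2
from workcell import status, vision, job
def cam(n):
    c=vision.read_camera(n); np.savez('%s.npz'%n,K=c['camera_matrix'],T=c['camera_from_world'],im=c['image']); return c['image']
def load(n):
    d=np.load('%s.npz'%n); return d['K'],d['T'],d['im']
def proj(n,P):
    K,T,_=load(n); p=np.c_[np.atleast_2d(P),np.ones(len(np.atleast_2d(P)))]@T.T; q=p[:,:3]@K.T; return q[:,:2]/q[:,2:]
def atz(n,u,v,z):
    K,T,_=load(n); R=T[:3,:3];t=T[:3,3]; c=-R.T@t; d=R.T@np.linalg.inv(K)@[u,v,1]; return c+d*(z-c[2])/d[2]
def tri(obs):
    A=[];b=[]
    for n,u,v in obs:
        K,T,_=load(n);P=K@T[:3]
        A+= [u*P[2]-P[0],v*P[2]-P[1]]
    A=np.array(A); return np.linalg.lstsq(A[:,:3],-A[:,3],rcond=None)[0]
E
python3 - <<'E'
from h import *
for n in('scene','top','wrist'): cv2.imwrite('pics/%s0.png'%n,cam(n)); print(n,load(n)[1].round(3).tolist(),load(n)[0][0,0])
print(status.get_state())
E
```

```text
scene [[0.102, 0.995, 0.005, -0.117], [0.761, -0.075, -0.644, -0.337], [-0.641, 0.07, -0.765, 2.13], [0.0, 0.0, 0.0, 1.0]] 511.9300337196185
top [[0.025, -1.0, 0.014, 0.036], [-0.986, -0.027, -0.164, 0.533], [0.165, -0.01, -0.986, 1.589], [0.0, 0.0, 0.0, 1.0]] 588.6588851020847
wrist [[0.414, 0.91, -0.002, -0.574], [0.867, -0.394, 0.304, -0.039], [0.276, -0.128, -0.953, 0.381], [0.0, 0.0, 0.0, 1.0]] 336.0235979374827
{'clock': 0.15, 'joint_pos': array([1.00438366e+00, 3.13855813e-01, 4.52519843e-02, 1.30357957e+00,
       3.95093743e-06, 1.43117263e+00]), 'qvel': array([-0.00094307, -0.00187565,  0.00423956, -0.00111074,  0.00138043,
        0.00067435]), 'tau': array([ 1.62128992e-03, -4.81064987e+01,  2.98816127e+01,  1.39041271e-02,
       -1.29157611e-04,  3.18070306e-05]), 'tcp_pos': array([0.23784811, 0.52310931, 0.23860274]), 'orientation': array([-2.41630246e-04,  2.11778554e-01,  9.77317432e-01, -6.50083448e-04]), 'wrist_force': array([ 0.10679326,  0.65908089, -0.30418892]), 'ft_torque': array([-0.0095583 ,  0.10088126, -0.00408455]), 'grip_force': 0.0, 'finger_gap': 0.0855176305152644}
```

View pics/scene0.png

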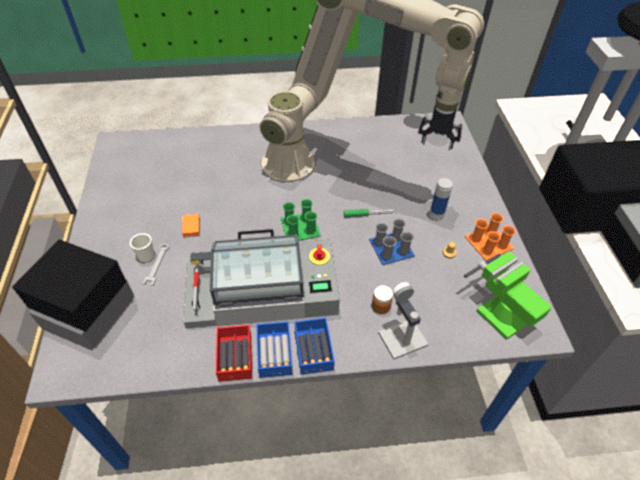

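View pics/top0.png

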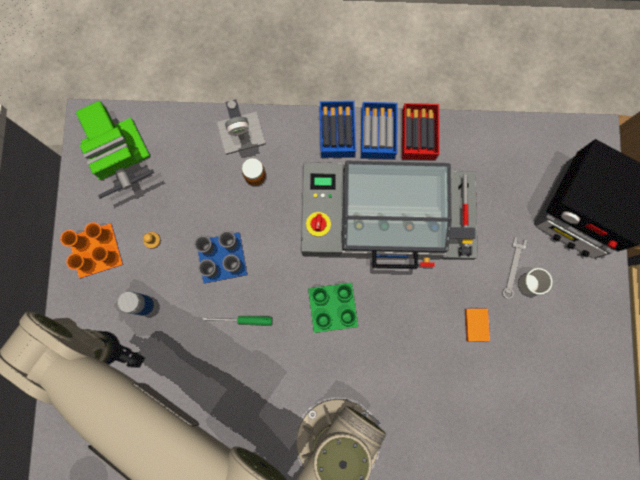

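The scene view shows the washer at (260,275), the blue stand at (392,243) and green/orange look-alikes. The top view has the switch at (318,224), the handle at (395,266) and the stand at (220,257).

```bash
python3 - <<'E'
from h import *
im=load('top')[2]
cv2.imwrite('pics/t1.png',cv2.resize(im[152:277,290:490],None,fx=4,fy=4,interpolation=2))
cv2.imwrite('pics/t2.png',cv2.resize(im[220:290,185:255],None,fx=7,fy=7,interpolation=2))
E
```

```text
(no output)
```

View pics/t1.png

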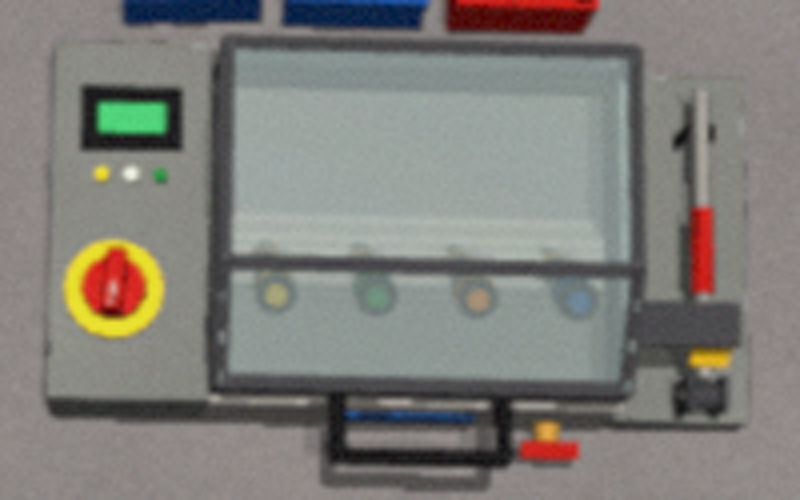

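View pics/t2.png

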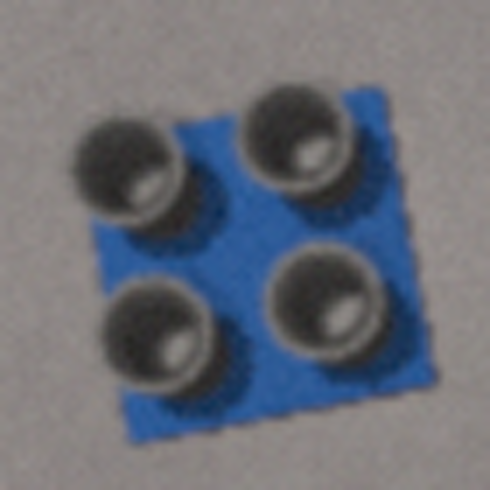

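Crop 1: four injector heads at crop (275,290), (375,295), (475,297), (577,298); disc centre (114,288), handle bar (330,456)-(508,458), rod pivot (700,393). Crop 2: cup rims at (128,172), (298,138), (158,335), (326,300).

```bash
python3 - <<'E'
from h import *
c1=lambda u,v:(290+(u+.5)/4-.5,152+(v+.5)/4-.5)
c2=lambda u,v:(185+(u+.5)/7-.5,220+(v+.5)/7-.5)
P=lambda n,u,v,z:print(n,atz('top',*c1(u,v),z).round(4))
P('disc',114,288,.09);P('disc+',114,288,.095);P('hL',336,457,.112);P('hR',503,459,.112);P('pivot',701,393,.07)
P('rodend',701,92,.075);P('sleeve front',703,292,.07);P('sleeve rear',703,208,.07)
P('rearL con',57,42,.09);P('frontL con',47,400,.09);P('deck rR',745,78,.04);P('deck fR',745,425,.04)
P('hoodrearL',228,46,.168);P('hoodrearR',640,50,.168)
P('socket',710,358,.1)
for u,v in((275,290),(375,295),(475,297),(577,298)): P('inj',u,v,.165)
C=[]
for u,v in((128,172),(298,138),(158,335),(326,300)):
    p=atz('top',*c2(u,v),.088);C.append(p);print('cup',p.round(4))
for u,v in((130,443),(438,380),(385,88)): print('plate',atz('top',*c2(u,v),.008).round(4))
C=np.array(C);print(C.mean(0),np.linalg.norm(C[0]-C[1]),np.linalg.norm(C[0]-C[2]))
E
```

```text
disc [0.5782 0.0683 0.09  ]
disc+ [0.5772 0.0683 0.095 ]
hL [ 0.464  -0.0814  0.112 ]
hR [ 0.4656 -0.192   0.112 ]
pivot [ 0.5202 -0.3346  0.07  ]
rodend [ 0.7316 -0.3365  0.075 ]
sleeve front [ 0.5906 -0.337   0.07  ]
sleeve rear [ 0.65   -0.3379  0.07  ]
rearL con [0.7499 0.1121 0.09  ]
frontL con [0.5003 0.1112 0.09  ]
deck rR [ 0.7532 -0.377   0.04  ]
deck fR [ 0.5034 -0.3726  0.04  ]
hoodrearL [ 0.7262 -0.0022  0.168 ]
hoodrearR [ 0.7314 -0.273   0.168 ]
socket [ 0.5393 -0.3334  0.1   ]
inj [ 0.5646 -0.0357  0.165 ]
inj [ 0.5631 -0.1004  0.165 ]
inj [ 0.5636 -0.165   0.165 ]
inj [ 0.5648 -0.2311  0.165 ]
cup [0.5138 0.3767 0.088 ]
cup [0.5288 0.3122 0.088 ]
cup [0.4511 0.3616 0.088 ]
cup [0.4663 0.2983 0.088 ]
plate [0.417  0.3853 0.008 ]
plate [0.4455 0.2637 0.008 ]
plate [0.5639 0.2907 0.008 ]
[0.48999758 0.33718438 0.088     ] 0.06617934726692892 0.06447634238905096
```

Call:
apply_moves(moves=[13.6, -18.2, 0, 0, 0, 0.35, 13.6, -18.2, 0, 0, 0, 0.35, 13.6, -18.2, 0, 0, 0, 0.35, 13.6, -18.2, 0, 0, 0, 0.35, 13.6, -18.2, 0, 0, 0, 0.35, 13.6, -18.2, 0, 0, 0, 0.35, 13.6, -18.2, 0, 0, 0, 0.35, 13.6, -18.2, 0, 0, 0, 0.35, 13.6, -18.2, 0, 0, 0, 0.35, 13.6, -18.2, 0, 0, 0, 0.35, 13.6, -18.2, 0, 0, 0, 0.35, 13.6, -18.2, 0, 0, 0, 0.35, 13.6, -18.2, 0, 0, 0, 0.35, 13.6, -18.2, 0, 0, 0, 0.35, 13.6, -18.2, 0, 0, 0, 0.35, 13.6, -18.2, 0, 0, 0, 0.35, 13.6, -18.2, 0, 0, 0, 0.35], claw=50)

```text
clock: 1.57
tcp_pos: [0.5775, 0.0685, 0.2388]
orientation: [-0.001, 0.039, 0.999, 0.0]
wrist_force: [0.6, 0.3, -0.0]
finger_gap: 0.0426
grip_force: 0.0
```

```bash
python3 - <<'E'
from h import *
cv2.imwrite('pics/w1.png',cam('wrist'));print(status.get_state()['tcp_pos'],status.get_state()['orientation'])
for y in(0.005,-.28):
  for x in(.60,.7): print(x,y,proj('wrist',[[x,y,.168]]))
print(proj('wrist',[[.578,.068,.134],[.578,.068,.09]]))
E
```

```text
[0.57723244 0.06915556 0.2390229 ] [-6.25304098e-04  3.80668588e-02  9.99274977e-01  2.09673468e-04]
0.6 0.005 [[224.00462885 289.93228436]]
0.7 0.005 [[244.67483747 407.04626236]]
0.6 -0.28 [[-180.04030328  318.49539522]]
0.7 -0.28 [[-113.91877493  429.3468814 ]]
[[314.09799968 236.73441579]
 [314.139149   221.06663544]]
```

View pics/w1.png

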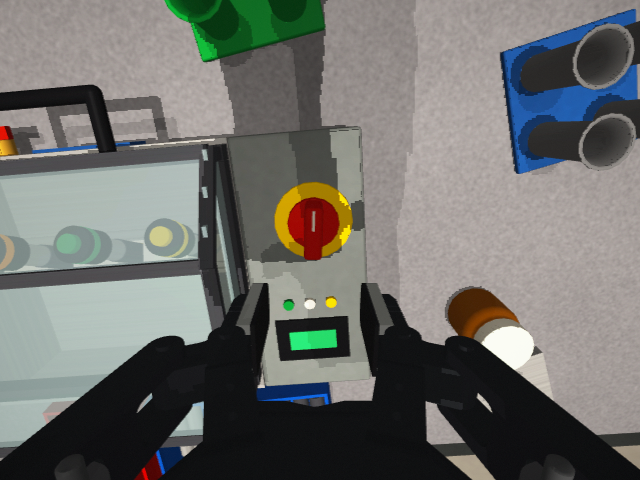

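The switch disc sits at (313,220), as predicted, and the bar is aligned with the gripper. Descending.

Call:
apply_moves(moves=[0, 0, -1.5, 0, 0, 0, 0, 0, -3, 0, 0, 0, 0, 0, -4, 0, 0, 0, 0, 0, -4.5, 0, 0, 0, 0, 0, -4.9, 0, 0, 0, 0, 0, -4.9, 0, 0, 0])

```text
clock: 2.12
tcp_pos: [0.576, 0.0698, 0.115]
orientation: [-0.002, 0.037, 0.999, 0.0]
wrist_force: [0.1, -0.1, -0.2]
finger_gap: 0.0427
grip_force: 0.0
```

Call:
apply_moves(moves=[0, 0, 0, 0, 0, 0, 0, 0, 0, 0, 0, 0, 0, 0, 0, 0, 0, 0, 0, 0, 0, 0, 0, 0, 0, 0, 0, 0, 0, 0, 0, 0, 0, 0, 0, 0], claw=0, newtons=40)

```text
clock: 2.62
tcp_pos: [0.579, 0.0676, 0.1186]
orientation: [0.001, 0.039, 0.999, -0.001]
wrist_force: [-2.5, -4.2, 7.7]
finger_gap: 0.0131
grip_force: 42.7
```

Call:
apply_moves(moves=[0, 0, 0.12, 0, 0, -0.11, 0, 0, 0.12, 0, 0, -0.22, 0, 0, 0.12, 0, 0, -0.33, 0, 0, 0.12, 0, 0, -0.44, 0, 0, 0.12, 0, 0, -0.55, 0, 0, 0.12, 0, 0, -0.66, 0, 0, 0.12, 0, 0, -0.77, 0, 0, 0.12, 0, 0, -0.88, 0, 0, 0.12, 0, 0, -0.96, 0, 0, 0.12, 0, 0, -1.0, 0, 0, 0.12, 0, 0, -1.03, 0, 0, 0.12, 0, 0, -1.03, 0, 0, 0.12, 0, 0, -1.03, 0, 0, 0.12, 0, 0, -1.03])

```text
clock: 3.78
tcp_pos: [0.5782, 0.0661, 0.1189]
orientation: [0.001, 0.525, 0.851, -0.002]
wrist_force: [2.7, -9.9, -6.8]
finger_gap: 0.0128
grip_force: 60.7
```

Call:
apply_moves(moves=[0, 0, 0, 0, 0, 0, 0, 0, 0, 0, 0, 0, 0, 0, 0, 0, 0, 0, 0, 0, 0, 0, 0, 0, 0, 0, 1.5, 0, 0, 0, 0, 0, 3, 0, 0, 0, 0, 0, 4.6, 0, 0, 0, 0, 0, 4.6, 0, 0, 0], claw=50)

```text
clock: 4.45
tcp_pos: [0.5818, 0.0689, 0.2439]
orientation: [0.006, 0.525, 0.851, 0.004]
wrist_force: [1.7, -0.2, 0.5]
finger_gap: 0.0424
grip_force: 0.0
```

```bash
python3 - <<'E'
from h import *
im=cam('top');cv2.imwrite('pics/x.png',im);w=cam('wrist')
cv2.imwrite('pics/w2.png',cv2.resize(w[120:300,180:420],None,fx=3,fy=3))
print(status.get_state()['tcp_pos'],status.get_state()['orientation'],proj('wrist',[[.578,.068,.134],[.678,.068,.134],[.578+.021*.5,.068-.021*.866,.134],[.578-.021*.5,.068+.021*.866,.134]]))
E
```

```text
[0.57964794 0.06881129 0.23761406] [0.00246663 0.52544002 0.85082532 0.00172433] [[309.59788514 233.06146905]
 [422.06513441 286.15607336]
 [311.33497773 258.87099961]
 [307.76949366 205.89542948]]
```

View pics/w2.png

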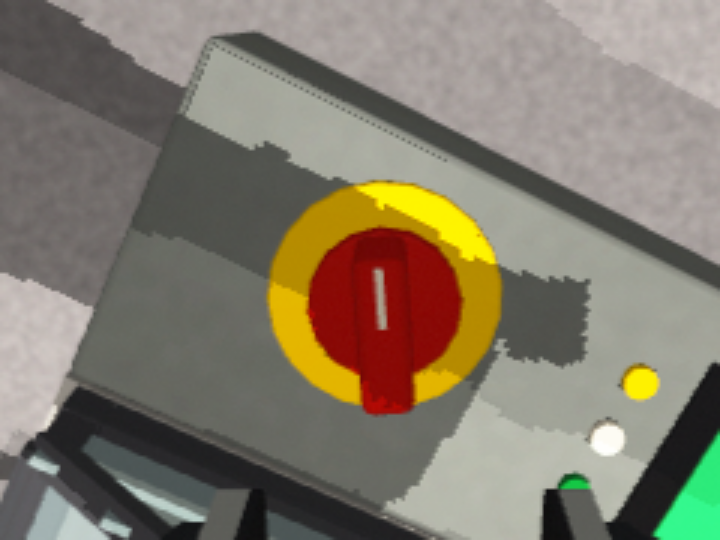

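The bar is turned about 63° relative to the console edge, with the pointer at (380,300), so the switch is at its stop. Now to the handle.

Call:
apply_moves(moves=[-1.5, -2.7, 0.2, 0, 0, -0.12, -2.5, -4.5, 0.2, 0, 0, -0.24, -3.5, -6.5, 0.2, 0, 0, -0.36, -4.5, -8.2, 0.2, 0, 0, -0.466, -4.5, -8.2, 0.2, 0, 0, -0.466, -4.5, -8.2, 0.2, 0, 0, -0.466, -4.5, -8.2, 0.2, 0, 0, -0.466, -4.5, -8.2, 0.2, 0, 0, -0.466], claw=36)

```text
clock: 5.22
tcp_pos: [0.4644, -0.1373, 0.2387]
orientation: [-0.001, 0.709, 0.705, -0.0]
wrist_force: [1.2, -0.5, -0.2]
finger_gap: 0.0307
grip_force: 0.0
```

```bash
python3 - <<'E'
from h import *
w=cam('wrist');cv2.imwrite('pics/w3.png',w)
print(status.get_state()['tcp_pos'],status.get_state()['orientation'],proj('wrist',[[.4648,-.137,.112],[.4648,-.082,.112],[.4648,-.192,.112],[.507,-.137,.112]]))
E
```

```text
[ 0.46496019 -0.13647504  0.23881555] [-8.52274041e-04  7.08312736e-01  7.05898251e-01  3.29822828e-05] [[315.60429738 226.38292344]
 [315.28088537 157.11891553]
 [315.89043768 287.66458208]
 [367.63613124 226.11331001]]
```

View pics/w3.png

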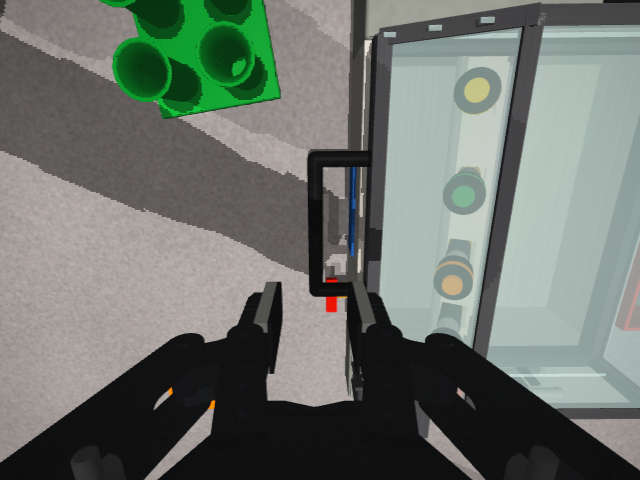

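The handle bar runs (315,155)–(317,290), matching the prediction. Descend and grip.

Call:
apply_moves(moves=[0, 0, -1.5, 0, 0, 0, 0, 0, -3, 0, 0, 0, 0, 0, -4.2, 0, 0, 0, 0, 0, -5, 0, 0, 0, 0, 0, -5.5, 0, 0, 0, 0, 0, -5.5, 0, 0, 0])

```text
clock: 5.77
tcp_pos: [0.4636, -0.1339, 0.0987]
orientation: [-0.003, 0.707, 0.707, -0.001]
wrist_force: [0.1, 0.6, 0.1]
finger_gap: 0.0308
grip_force: 0.0
```

Call:
apply_moves(moves=[0, 0, 0, 0, 0, 0, 0, 0, 0, 0, 0, 0, 0, 0, 0, 0, 0, 0, 0, 0, 0, 0, 0, 0, 0, 0, 0, 0, 0, 0], claw=0, newtons=45)

```text
clock: 6.18
tcp_pos: [0.465, -0.1356, 0.1025]
orientation: [-0.001, 0.708, 0.707, 0.0]
wrist_force: [-3.0, 4.3, -1.4]
finger_gap: 0.0103
grip_force: 44.0
```

```bash
python3 - <<'E'
import numpy as np
R=np.hypot(.268,.02);p=np.arctan2(.02,.268)
for t in np.r_[np.linspace(0,1.117,20),.94]: print(round(t,3),(np.array([.268-R*np.cos(p+t),R*np.sin(p+t)-.02])/.025).round(2))
E
```

```text
0.0 [ 0. -0.]
0.059 [0.07 0.63]
0.118 [0.17 1.25]
0.176 [0.31 1.87]
0.235 [0.48 2.48]
0.294 [0.69 3.07]
0.353 [0.94 3.65]
0.412 [1.22 4.22]
0.47 [1.53 4.77]
0.529 [1.87 5.3 ]
0.588 [2.24 5.81]
0.647 [2.65 6.3 ]
0.705 [3.08 6.76]
0.764 [3.53 7.2 ]
0.823 [4.02 7.6 ]
0.882 [4.52 7.98]
0.941 [5.05 8.33]
0.999 [5.6  8.65]
1.058 [6.16 8.93]
1.117 [6.74 9.19]
0.94 [5.04 8.33]
```

Call:
apply_moves(moves=[0.07, 0, 0.63, 0, 0, 0, 0.17, 0, 1.25, 0, 0, 0, 0.31, 0, 1.87, 0, 0, 0, 0.48, 0, 2.48, 0, 0, 0, 0.69, 0, 3.07, 0, 0, 0, 0.94, 0, 3.65, 0, 0, 0, 1.22, 0, 4.22, 0, 0, 0, 1.53, 0, 4.77, 0, 0, 0, 1.87, 0, 5.3, 0, 0, 0, 2.24, 0, 5.81, 0, 0, 0, 2.65, 0, 6.3, 0, 0, 0, 3.08, 0, 6.76, 0, 0, 0, 3.53, 0, 7.2, 0, 0, 0, 4.02, 0, 7.6, 0, 0, 0, 4.52, 0, 7.98, 0, 0, 0, 5.05, 0, 8.33, 0, 0, 0, 5.6, 0, 8.65, 0, 0, 0, 6.16, 0, 8.93, 0, 0, 0, 6.7, 0, 9.17, 0, 0, 0, 6.8, 0, 9.22, 0, 0, 0])

```text
clock: 7.85
tcp_pos: [0.6336, -0.1351, 0.336]
orientation: [-0.001, 0.708, 0.707, -0.001]
wrist_force: [-19.8, 5.2, 7.5]
finger_gap: 0.01
grip_force: 47.1
```

Call:
apply_moves(moves=[0, 0, 0, 0, 0, 0, 0, 0, 0, 0, 0, 0, 0, 0, 0, 0, 0, 0, 0, 0, 0, 0, 0, 0])

```text
clock: 8.18
tcp_pos: [0.6335, -0.1351, 0.336]
orientation: [-0.0, 0.708, 0.707, 0.0]
wrist_force: [-11.8, 6.7, 10.0]
finger_gap: 0.0107
grip_force: 32.0
```

```bash
python3 - <<'E'
from h import *
im=cam('scene');t=cam('top')
a=cv2.resize(im[200:335,160:360],None,fx=4,fy=4,interpolation=2)
cv2.imwrite('pics/s2.png',a)
print(status.get_state())
E
```

```text
{'clock': 8.2833, 'joint_pos': array([-3.34351132e-01,  4.73264122e-01,  5.18311148e-01,  1.61619480e+00,
        9.72940701e-04,  1.23779513e+00]), 'qvel': array([-0.00024569, -0.00022778,  0.00036458,  0.00156756,  0.00112254,
        0.0002827 ]), 'tau': array([-2.17334881e+00, -4.92006826e+01,  3.04361844e+01, -5.40920556e+00,
       -4.84138839e-01,  4.91563452e-02]), 'tcp_pos': array([ 0.63351007, -0.13508666,  0.33599349]), 'orientation': array([-3.70450518e-04,  7.07583859e-01,  7.06629192e-01,  3.60969342e-04]), 'wrist_force': array([-11.62274699,   5.47607117,   8.75899146]), 'ft_torque': array([1.12981674, 2.24166488, 0.10672282]), 'grip_force': 43.85689616203308, 'finger_gap': 0.01040188758876678}
```

View pics/s2.png

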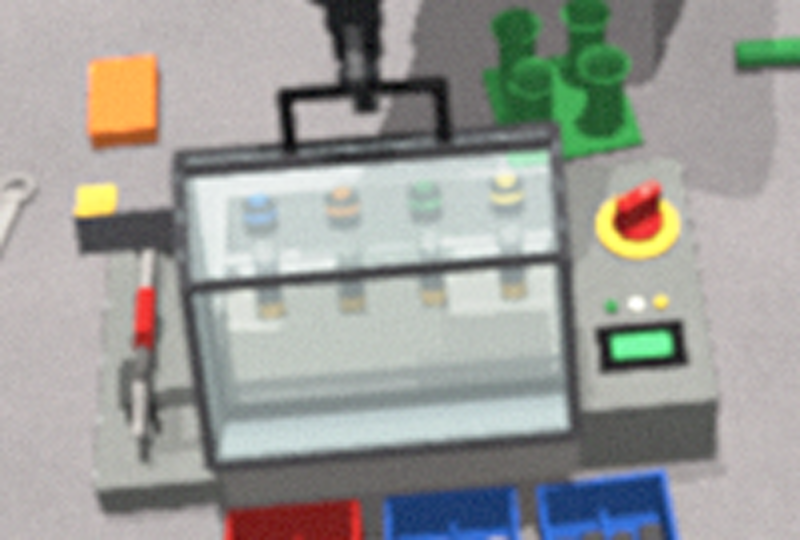

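The hood is at its stop. The sleeve is at crop (145,315) and the yellow socket at crop (97,200). Release and back off.

Call:
apply_moves(moves=[0, 0, 0, 0, 0, 0, 0, 0, 0, 0, 0, 0, 0, 0, 0, 0, 0, 0, 0, 0, 1, 0, 0, 0, 0, 0, 2, 0, 0, 0, -1, 0, 3, 0, 0, 0.12, -2, -1, 3, 0, 0, 0.24, -3, -2, 3, 0, 0, 0.36, -4, -3, 3, 0, 0, 0.48, -5, -4, 3, 0, 0, 0.6, -5.5, -5, 3, 0, 0, 0.72, -6, -6, 3, 0, 0, 0.84, -6, -6, 3, 0, 0, 0.96, -6, -6, 3, 0, 0, 1.08, -6, -6, 3, 0, 0, 1.2, -6, -6, 3, 0, 0, 1.32, -6, -6, 3, 0, 0, 1.44, -6, -6, 3, 0, 0, 1.57, -6, -6, 3, 0, 0, 1.57], claw=40)

```text
clock: 9.87
tcp_pos: [0.486, -0.2872, 0.408]
orientation: [0.001, 0.0, 1.0, -0.0]
wrist_force: [0.5, -0.1, -0.3]
finger_gap: 0.0343
grip_force: 0.0
```

```bash
python3 - <<'E'
from h import *
im=cam('scene')
print('sleeve',tri([('scene',160+145.5/4-.5,200+315.5/4-.5),('top',290+703.5/4-.5,152+250.5/4-.5)]))
print('rodend',tri([('scene',160+148.5/4-.5,200+255.5/4-.5),('top',290+701.5/4-.5,152+92.5/4-.5)]))
for a in(0,.07,.15): print(a,proj('scene',[[.52+.1*np.cos(a),-.336,.07+.1*np.sin(a)]])*4-[640,800], proj('scene',[[.52+.21*np.cos(a),-.336,.07+.21*np.sin(a)]])*4-[640,800],proj('top',[[.52+.21*np.cos(a),-.336,.07+.21*np.sin(a)]])*4-[1160,608])
print(proj('scene',[[.52,-.336,.07]])*4-[640,800])
s=status.get_state();print(s['tcp_pos'],s['orientation'])
E
```

```text
sleeve [ 0.61890075 -0.33616603  0.07584287]
rodend [ 0.68471044 -0.29959683  0.23297273]
0 [[145.20581337 318.89941607]] [[138.47557406 433.34256018]] [[697.09163783  94.67281922]]
0.07 [[143.71336883 313.52412804]] [[135.14319149 422.30065449]] [[702.38692866  89.49132999]]
0.15 [[142.04175819 306.77500167]] [[131.38454788 408.18780493]] [[708.5495476  85.2653903]]
[[150.84560479 222.99859708]]
[ 0.48591477 -0.28708293  0.4080068 ] [ 4.79666897e-04  2.49970758e-03  9.99996691e-01 -3.73390874e-04]
```

Call:
apply_moves(moves=[0.5, -0.5, -1, 0, -0.1, 0, 1, -1, -2, 0, -0.2, 0, 1.5, -1.5, -3, 0, -0.3, 0, 2, -1.96, -4, 0, -0.4, 0, 2.5, -1.96, -5.5, 0, -0.52, 0, 3, -1.96, -7, 0, -0.52, 0, 3.3, -1.96, -8.5, 0, -0.52, 0, 3.54, -1.96, -10.2, 0, -0.52, 0, 3.54, -1.96, -10.2, 0, -0.52, 0, 3.54, -1.96, -10.2, 0, -0.52, 0], claw=45)

```text
clock: 10.75
tcp_pos: [0.5726, -0.3339, 0.1496]
orientation: [0.255, 0.003, 0.967, 0.003]
wrist_force: [0.8, -0.2, -0.4]
finger_gap: 0.0387
grip_force: 0.0
```

```bash
python3 - <<'E'
from h import *
w=cam('wrist');cv2.imwrite('pics/w4.png',w)
s=status.get_state();print(s['tcp_pos'],s['orientation'],s['joint_pos'])
print(proj('wrist',[[.619,-.336,.076],[.59,-.336,.074],[.648,-.336,.078],[.52,-.336,.07]]))
E
```

```text
[ 0.57422963 -0.33562774  0.15306467] [2.56930657e-01 2.21001161e-03 9.66426835e-01 9.62279436e-04] [-0.81140104  0.24419868 -0.39281392  0.55905498  0.36898499 -0.73609715]
[[311.27072088 248.82723691]
 [310.76354029 217.40257688]
 [311.69903015 275.36506877]
 [309.03795451 111.70144811]]
```

View pics/w4.png

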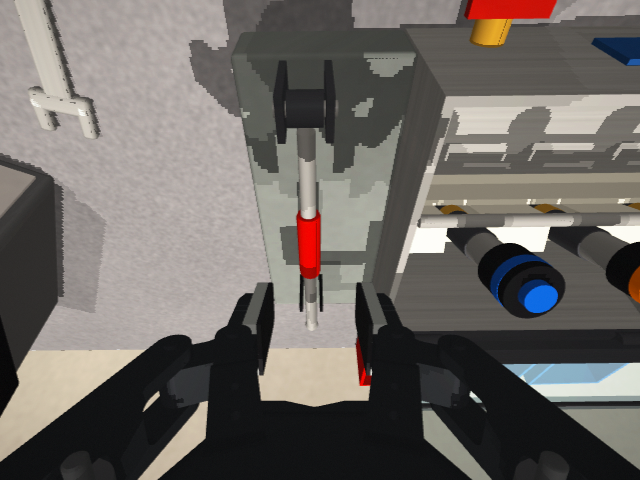

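The sleeve is at (309,215)–(309,278), where predicted. Grip it.

Call:
apply_moves(moves=[0.7, 0, -1.2, 0, 0, 0, 1.3, 0, -2.25, 0, 0, 0, 1.7, 0, -2.94, 0, 0, 0, 2, 0, -3.46, 0, 0, 0, 2, 0, -3.46, 0, 0, 0, 2, 0, -3.46, 0, 0, 0])

```text
clock: 11.3
tcp_pos: [0.6256, -0.3368, 0.069]
orientation: [0.258, 0.001, 0.966, -0.001]
wrist_force: [-0.2, 0.6, -0.2]
finger_gap: 0.0384
grip_force: 0.0
```

Call:
apply_moves(moves=[0, 0, 0, 0, 0, 0, 0, 0, 0, 0, 0, 0, 0, 0, 0, 0, 0, 0, 0, 0, 0, 0, 0, 0, 0, 0, 0, 0, 0, 0], claw=0, newtons=45)

```text
clock: 11.72
tcp_pos: [0.625, -0.3373, 0.0684]
orientation: [0.258, 0.001, 0.966, -0.001]
wrist_force: [2.2, -4.4, 1.9]
finger_gap: 0.0142
grip_force: 44.0
```

```bash
python3 - <<'E'
import numpy as np
from h import *
print(status.get_state()['tcp_pos'])
for t in np.linspace(.06,1.0,13): print(round(t,3),(.1*np.array([np.cos(t)-np.cos(.06),np.sin(t)-np.sin(.06)])/.025).round(2))
E
```

```text
[ 0.62499888 -0.33726892  0.0683907 ]
0.06 [0. 0.]
0.138 [-0.03  0.31]
0.217 [-0.09  0.62]
0.295 [-0.17  0.92]
0.373 [-0.27  1.22]
0.452 [-0.39  1.51]
0.53 [-0.54  1.78]
0.608 [-0.71  2.05]
0.687 [-0.9  2.3]
0.765 [-1.11  2.53]
0.843 [-1.33  2.75]
0.922 [-1.57  2.95]
1.0 [-1.83  3.13]
```

Call:
apply_moves(moves=[-0.03, 0, 0.31, 0, 0, 0, -0.09, 0, 0.62, 0, 0, 0, -0.17, 0, 0.92, 0, 0, 0, -0.27, 0, 1.22, 0, 0, 0, -0.39, 0, 1.51, 0, 0, 0, -0.54, 0, 1.78, 0, 0, 0, -0.71, 0, 2.05, 0, 0, 0, -0.9, 0, 2.3, 0, 0, 0, -1.11, 0, 2.53, 0, 0, 0, -1.33, 0, 2.75, 0, 0, 0, -1.57, 0, 2.95, 0, 0, 0, -1.75, 0, 3.07, 0, 0, 0, -1.83, 0, 3.13, 0, 0, 0, -1.83, 0, 3.13, 0, 0, 0, -1.83, 0, 3.13, 0, 0, 0])

```text
clock: 12.97
tcp_pos: [0.5765, -0.3373, 0.1433]
orientation: [0.255, 0.003, 0.967, -0.001]
wrist_force: [-1.1, -6.9, -5.3]
finger_gap: 0.0141
grip_force: 44.3
```

```bash
python3 - <<'E'
from h import *
im=cam('scene');a=cv2.resize(im[200:335,160:360],None,fx=4,fy=4,interpolation=2)
cv2.imwrite('pics/s3.png',a); s=status.get_state();print(s['tcp_pos'],s['wrist_force'],s['finger_gap'])
t=.965
for q in([.52,-.336,.07],[.52+.1*np.cos(t),-.336,.07+.1*np.sin(t)],[.52+.21*np.cos(t),-.336,.07+.21*np.sin(t)],[.668,-.336,.256]): print(proj('scene',[q])*4-[640,800])
E
```

```text
[ 0.57652181 -0.33733527  0.14327754] [-1.28915451 -6.89219391 -4.66395602] 0.014358604940795432
[[150.84560479 222.99859708]]
[[129.74427725 213.65532924]]
[[103.32890215 201.95910188]]
[[ 97.46051011 220.41457655]]
```

View pics/s3.png

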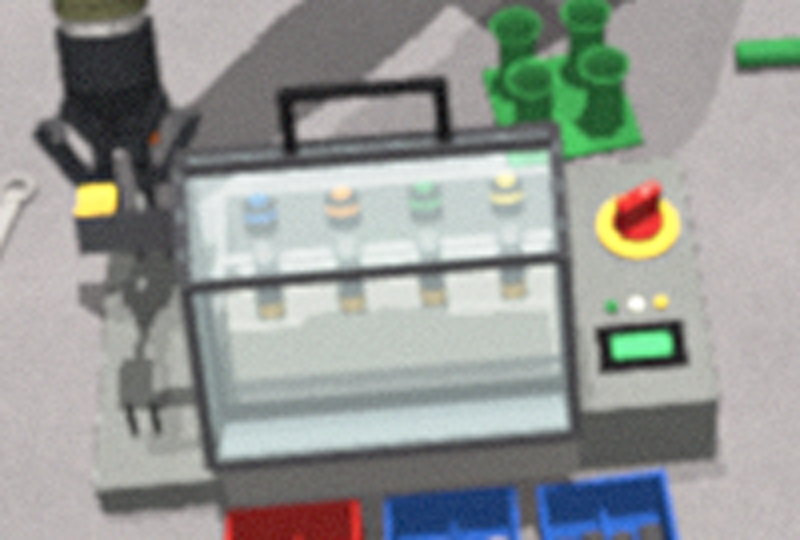

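The rod stands under the socket at crop (97,200), with the gripper behind it. Release and retreat along the tool.

Call:
apply_moves(moves=[0, 0, 0, 0, 0, 0, 0, 0, 0, 0, 0, 0, 0, 0, 0, 0, 0, 0, 0, 0, 0, 0, 0, 0, -0.5, 0, 0.866, 0, 0, 0, -1, 0, 1.73, 0, 0, 0, -1.5, 0, 2.6, 0, 0, 0, -2, 0, 3.46, 0, 0, 0, -2.5, 0, 4.33, 0, 0.12, 0, -3, 0.5, 6, 0, 0.24, 0, -3, 1, 7.5, 0, 0.36, 0, -3, 2, 9, 0, 0.48, 0, -3, 2, 10, 0, 0.52, 0, -3, 2, 10, 0, 0.52, 0, -3, 2, 10, 0, 0.52, 0], claw=45)

```text
clock: 14.27
tcp_pos: [0.506, -0.2852, 0.3977]
orientation: [0.003, -0.0, 1.0, -0.002]
wrist_force: [-0.3, -0.1, -0.4]
finger_gap: 0.0385
grip_force: 0.0
```

Call:
apply_moves(moves=[0, 1, 0, 0, 0, -0.12, 0, 2, 0, 0, 0, -0.24, 0, 3, 0, 0, 0, -0.36, 0, 4, 0, 0, 0, -0.48, 0, 5, 0, 0, 0, -0.6, 0, 6, 0, 0, 0, -0.72, 0, 6, 0, 0, 0, -0.84, 0, 6, 0, 0, 0, -0.96, 0, 6, 0, 0, 0, -1.08, 0, 6, 0, 0, 0, -1.2, 0, 6, 0, 0, 0, -1.32, 0, 6, 0, 0, 0, -1.44, 0, 6, 0, 0, 0, -1.57, 0, 6, 0, 0, 0, -1.57, 0, 6, 0, 0, 0, -1.57])

```text
clock: 15.52
tcp_pos: [0.5026, -0.1356, 0.3932]
orientation: [-0.001, 0.707, 0.707, -0.0]
wrist_force: [-0.4, 0.3, 0.0]
finger_gap: 0.0384
grip_force: 0.0
```

```bash
python3 - <<'E'
from h import *
im=cam('scene');a=cv2.resize(im[225:325,170:270],None,fx=6,fy=6,interpolation=2)
cv2.imwrite('pics/s4.png',a); s=status.get_state();print(s['tcp_pos'],s['orientation'],s['wrist_force'],s['finger_gap'],s['joint_pos'])
for t in(.85,.9,.965,1.0):
  print(t,[(proj('scene',[[.52+r*np.cos(t),-.336,.07+r*np.sin(t)]])*6-[1020,1350]).round().tolist() for r in(0,.07,.13,.21)])
E
```

```text
[ 0.50268124 -0.13558147  0.39345686] [-6.28357851e-04  7.06844127e-01  7.07369057e-01 -5.44113156e-05] [ 1.10303056 -0.58251989 -0.19053044] 0.03867583714903392 [-4.17913012e-01  2.15463175e-01  2.91250354e-01  1.64779554e+00
  3.49492902e-04  1.15214074e+00]
0.85 [[[166.0, 184.0]], [[146.0, 190.0]], [[126.0, 195.0]], [[98.0, 202.0]]]
0.9 [[[166.0, 184.0]], [[145.0, 183.0]], [[125.0, 182.0]], [[97.0, 181.0]]]
0.965 [[[166.0, 184.0]], [[145.0, 175.0]], [[124.0, 166.0]], [[95.0, 153.0]]]
1.0 [[[166.0, 184.0]], [[144.0, 170.0]], [[124.0, 157.0]], [[94.0, 138.0]]]
```

View pics/s4.png

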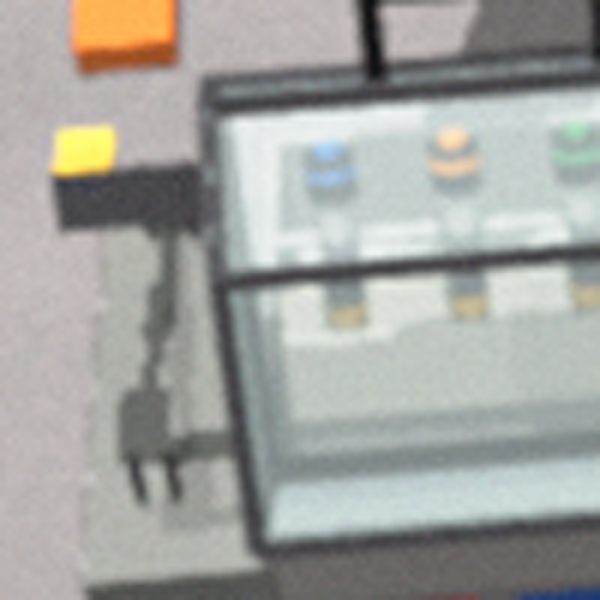

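Call:
apply_moves(moves=[1.5, 0, 1, 0, 0, 0, 3, 0, 1, 0, 0, 0, 4.5, 0, 1, 0, 0, 0, 5.23, 0, 1, 0, 0, 0, 5.23, 0, 1, 0, 0, 0, 5.23, 0, 0, 0, 0, 0, 5.23, 0, -1, 0, 0, 0, 5.23, 0, -1.8, 0, 0, 0, 5.23, 0, -2.3, 0, 0, 0, 5.23, 0, -2.3, 0, 0, 0, 5.23, 0, -2.3, 0, 0, 0], claw=40)

```text
clock: 16.48
tcp_pos: [0.6329, -0.1355, 0.3369]
orientation: [-0.001, 0.707, 0.707, -0.0]
wrist_force: [0.9, -0.5, 0.8]
finger_gap: 0.0342
grip_force: 0.0
```

Call:
apply_moves(moves=[0, 0, 0, 0, 0, 0, 0, 0, 0, 0, 0, 0, 0, 0, 0, 0, 0, 0, 0, 0, 0, 0, 0, 0, 0, 0, 0, 0, 0, 0], claw=0, newtons=45)

```text
clock: 16.9
tcp_pos: [0.6335, -0.1358, 0.3389]
orientation: [0.001, 0.708, 0.706, -0.0]
wrist_force: [-5.3, 0.1, 5.6]
finger_gap: 0.0099
grip_force: 44.2
```

Call:
apply_moves(moves=[-0.2, 0, -0.08, 0, 0, 0, -0.4, 0, -0.17, 0, 0, 0, -0.6, 0, -0.27, 0, 0, 0, -0.8, 0, -0.37, 0, 0, 0, -1.0, 0, -0.47, 0, 0, 0, -1.15, 0, -0.55, 0, 0, 0, -1.3, 0, -0.63, 0, 0, 0, -1.45, 0, -0.71, 0, 0, 0, -1.6, 0, -0.8, 0, 0, 0, -1.7, 0, -0.86, 0, 0, 0, -1.7, 0, -0.86, 0, 0, 0, -1.7, 0, -0.86, 0, 0, 0])

```text
clock: 17.9
tcp_pos: [0.6095, -0.1359, 0.3281]
orientation: [0.019, 0.706, 0.708, 0.016]
wrist_force: [40.2, 6.3, 24.8]
finger_gap: 0.01
grip_force: 47.0
```

```bash
python3 - <<'E'
from h import *
s=status.get_state();print(s['tcp_pos'],s['wrist_force'],s['finger_gap'])
im=cam('scene');a=cv2.resize(im[225:325,170:270],None,fx=6,fy=6,interpolation=2);cv2.imwrite('pics/s5.png',a)
t=cam('top');cv2.imwrite('pics/t5.png',cv2.resize(t[150:270,400:500],None,fx=5,fy=5,interpolation=2))
cv2.imwrite('pics/st5.png',np.hstack([cv2.resize(a,(400,400)),cv2.resize(t[160:260,400:500],(400,400))]))
E
```

```text
[ 0.60954918 -0.13592952  0.32807439] [40.1732781   6.29362982 24.75237891] 0.010037657068634374
```

View pics/st5.png

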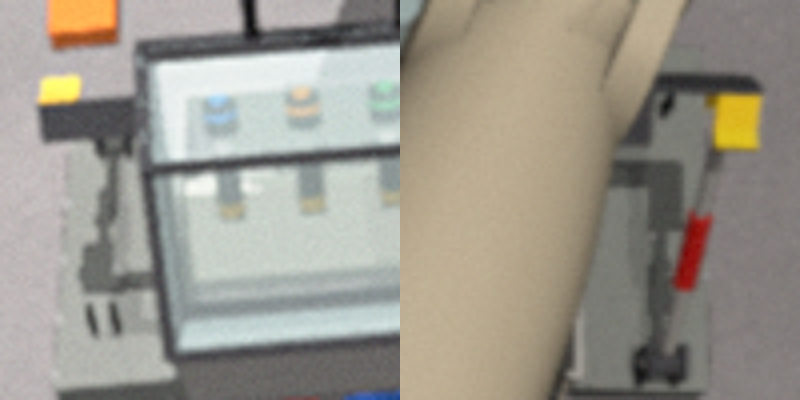

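The rod stands with its sleeve at (692,250) in the right panel. The hood has stopped early, near 1.02 rad at 40 N, so I lift it back and check the rod angle.

Call:
apply_moves(moves=[0.6, 0, 0.27, 0, 0, 0, 1.0, 0, 0.5, 0, 0, 0, 1.3, 0, 0.66, 0, 0, 0, 1.5, 0, 0.76, 0, 0, 0, 1.7, 0, 0.86, 0, 0, 0, 1.7, 0, 0.86, 0, 0, 0, 1.7, 0, 0.86, 0, 0, 0])

```text
clock: 18.58
tcp_pos: [0.6335, -0.1358, 0.3394]
orientation: [0.001, 0.708, 0.706, -0.0]
wrist_force: [-6.9, -0.3, 8.1]
finger_gap: 0.01
grip_force: 45.4
```

```bash
python3 - <<'E'
from h import *
s=status.get_state();print(s['tcp_pos'],s['wrist_force'],s['finger_gap'])
t=load('top')[2]; t2=cam('top')
for im in (t,t2):
    hsv=cv2.cvtColor(im,cv2.COLOR_BGR2HSV)
    m=((hsv[...,0]<8)|(hsv[...,0]>172))&(hsv[...,1]>170)&(hsv[...,2]>80)
    m[:195]=0;m[:,:455]=0;m[:,490:]=0;m[250:]=0
    y,x=np.nonzero(m);print('sleeve px',x.mean(),y.mean(),x.min(),x.max(),y.min(),y.max())
    m=(abs(hsv[...,0].astype(int)-27)<6)&(hsv[...,1]>150)&(hsv[...,2]>120);m[:,:460]=0;m[:,510:]=0;m[:160]=0;m[230:]=0
    y,x=np.nonzero(m);print('sock px',x.mean(),y.mean(),x.min(),x.max(),y.min(),y.max())
for a in(.7,.8,.85,.9,.965,1.0): print(a,[proj('top',[[.52+r*np.cos(a),-.336,.07+r*np.sin(a)]]).round(1).tolist() for r in(.07,.1,.13,.21)])
cv2.imwrite('pics/t6.png',cv2.resize(t2[165:265,420:500],None,fx=6,fy=6,interpolation=2))
for th in(1.117,1.02): print(th,proj('top',[[.732-.1766*np.cos(.081+th),-.336,.092+.1766*np.sin(.081+th)]]))
E
```

```text
[ 0.63345766 -0.13584205  0.33936116] [-6.93871556 -0.26376978  8.08019315] 0.010008534053038526
sleeve px 472.4533333333333 222.85333333333332 469 476 214 231
sock px 483.4609929078014 189.74468085106383 478 489 183 197
sleeve px 472.4533333333333 222.85333333333332 469 476 214 231
sock px 484.3154362416107 182.35570469798657 479 490 176 189
0.7 [[[469.3, 227.6]], [[471.1, 217.7]], [[472.8, 207.6]], [[477.7, 179.6]]]
0.8 [[[469.8, 229.0]], [[471.8, 219.6]], [[473.9, 210.1]], [[479.5, 183.5]]]
0.85 [[[470.1, 229.8]], [[472.2, 220.7]], [[474.3, 211.5]], [[480.3, 185.7]]]
0.9 [[[470.3, 230.6]], [[472.5, 221.9]], [[474.8, 213.0]], [[481.1, 188.1]]]
0.965 [[[470.6, 231.8]], [[473.0, 223.6]], [[475.4, 215.2]], [[482.1, 191.6]]]
1.0 [[[470.8, 232.4]], [[473.2, 224.5]], [[475.7, 216.4]], [[482.7, 193.6]]]
1.117 [[483.48770215 179.09581209]]
1.02 [[482.81568266 185.99194271]]
```

View pics/t6.png

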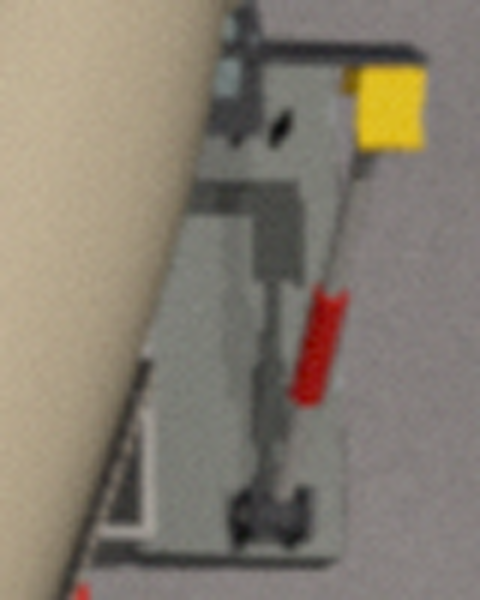

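The rod looks short of its stop (sleeve reads about 0.92 rad from the pixels), so I release the handle and push the rod up again, harder.

Call:
apply_moves(moves=[0, 0, 0, 0, 0, 0, 0, 0, 0, 0, 0, 0, 0, 0, 0, 0, 0, 0, 0, 0, 1, 0, 0, 0, 0, 0, 2, 0, 0, 0, -1, 0, 3, 0, 0, 0.12, -2, -1, 3, 0, 0, 0.24, -3, -2, 3, 0, 0, 0.36, -4, -3, 3, 0, 0, 0.48, -5, -4, 3, 0, 0, 0.6, -5.5, -5, 3, 0, 0, 0.72, -6, -6, 3, 0, 0, 0.84, -6, -6, 3, 0, 0, 0.96, -6, -6, 3, 0, 0, 1.08, -6, -6, 3, 0, 0, 1.2, -6, -6, 3, 0, 0, 1.32, -6, -6, 3, 0, 0, 1.44, -6, -6, 3, 0, 0, 1.57, -6, -6, 3, 0, 0, 1.57], claw=40)

```text
clock: 20.22
tcp_pos: [0.4844, -0.2857, 0.4119]
orientation: [0.0, -0.0, 1.0, 0.0]
wrist_force: [-1.2, 0.7, 0.1]
finger_gap: 0.0342
grip_force: 0.0
```

Call:
apply_moves(moves=[0, -0.5, -1, 0, -0.1, 0, 0, -1, -2, 0, -0.2, 0, 0.5, -1.5, -3, 0, -0.3, 0, 1, -2, -4, 0, -0.4, 0, 1.5, -2, -5, 0, -0.52, 0, 1.9, -2, -6.3, 0, -0.52, 0, 2.08, -2, -7.5, 0, -0.52, 0, 2.08, -2, -7.5, 0, -0.52, 0, 2.08, -2, -7.5, 0, -0.52, 0, 2.08, -2, -7.5, 0, -0.52, 0], claw=45)

```text
clock: 21.05
tcp_pos: [0.537, -0.3364, 0.2267]
orientation: [0.258, 0.002, 0.966, -0.0]
wrist_force: [0.6, -0.3, 0.0]
finger_gap: 0.0386
grip_force: 0.0
```

```bash
cat > rod.py <<'E'
from h import *
# red sleeve and grey-rod geometry in wrist view -> sleeve blob centre & ends; compare with predictions per angle
w=cam('wrist');t=cam('top');s=status.get_state();print(s['tcp_pos'],s['orientation'],s['wrist_force'],s['finger_gap'])
def red(im,roi):
    hsv=cv2.cvtColor(im,cv2.COLOR_BGR2HSV)
    m=((hsv[...,0]<8)|(hsv[...,0]>172))&(hsv[...,1]>170)&(hsv[...,2]>80)
    n,l,st,c=cv2.connectedComponentsWithStats(m.astype(np.uint8))
    return [(st[i].tolist(),c[i].round(1).tolist()) for i in range(1,n) if st[i,4]>60 and roi(c[i])]
print('wrist',red(w,lambda c:True));print('top',red(t,lambda c:455<c[0]<490 and 195<c[1]<250))
for a in(.85,.9,.965): print(a,'w',[proj('wrist',[[.519+r*np.cos(a),-.336,.07+r*np.sin(a)]]).round(1).tolist() for r in(.07,.1,.13,.21)],'t',proj('top',[[.519+.1*np.cos(a),-.336,.07+.1*np.sin(a)]]).round(1).tolist())
E
python3 rod.py
```

```text
[ 0.53744314 -0.33694494  0.22789071] [ 0.25869635  0.00107615  0.9659573  -0.00123776] [-0.07592268  0.34287675 -0.05936942] 0.038531517814701016
wrist [([423, 21, 62, 22, 1222], [452.9, 31.1]), ([302, 198, 22, 86, 1851], [312.7, 240.2]), ([353, 302, 7, 42, 86], [355.0, 328.0])]
top [([469, 214, 8, 17, 64], [472.6, 221.5])]
0.85 w [[[315.3, 199.6]], [[315.4, 241.0]], [[315.5, 282.6]], [[315.7, 394.6]]] t [[472.2, 221.1]]
0.9 w [[[315.3, 198.9]], [[315.4, 240.9]], [[315.5, 283.6]], [[315.8, 401.2]]] t [[472.5, 222.3]]
0.965 w [[[315.3, 197.6]], [[315.4, 240.1]], [[315.5, 284.2]], [[315.8, 409.6]]] t [[473.0, 224.0]]
```

Call:
apply_moves(moves=[0.6, 0, -1.05, 0, 0, 0, 1.2, 0, -2.1, 0, 0, 0, 1.7, 0, -3, 0, 0, 0, 1.93, 0, -3.5, 0, 0, 0, 1.93, 0, -3.5, 0, 0, 0, 1.93, 0, -3.5, 0, 0, 0])

```text
clock: 21.65
tcp_pos: [0.585, -0.3359, 0.1382]
orientation: [0.257, 0.001, 0.966, 0.0]
wrist_force: [-0.1, 0.5, 0.3]
finger_gap: 0.0387
grip_force: 0.0
```

Call:
apply_moves(moves=[0, 0, 0, 0, 0, 0, 0, 0, 0, 0, 0, 0, 0, 0, 0, 0, 0, 0, 0, 0, 0, 0, 0, 0, 0, 0, 0, 0, 0, 0], claw=0, newtons=60)

```text
clock: 22.07
tcp_pos: [0.5854, -0.3374, 0.1396]
orientation: [0.259, 0.001, 0.966, -0.002]
wrist_force: [1.3, -4.4, 4.6]
finger_gap: 0.0139
grip_force: 58.4
```

Call:
apply_moves(moves=[-0.15, 0, 0.11, 0, 0, 0, -0.3, 0, 0.22, 0, 0, 0, -0.45, 0, 0.32, 0, 0, 0, -0.6, 0, 0.42, 0, 0, 0, -0.7, 0, 0.5, 0, 0, 0, -0.7, 0, 0.5, 0, 0, 0, -0.7, 0, 0.5, 0, 0, 0])

```text
clock: 22.65
tcp_pos: [0.5695, -0.3373, 0.1482]
orientation: [0.258, 0.0, 0.966, -0.001]
wrist_force: [27.4, -11.9, -23.8]
finger_gap: 0.0136
grip_force: 58.6
```

```bash
python3 rod.py|head -3
```

```text
[ 0.56950147 -0.33727059  0.14821226] [ 2.58364487e-01  2.79139305e-04  9.66047185e-01 -7.41820325e-04] [ 25.65292774 -10.37911122 -23.98256967] 0.012942969737464591
wrist [([473, 0, 98, 27, 2378], [520.2, 12.8]), ([297, 256, 35, 140, 4436], [314.0, 325.8]), ([366, 304, 8, 23, 109], [369.4, 314.8])]
top []
```

Call:
apply_moves(moves=[0.15, 0, -0.1, 0, 0, 0, 0.15, 0, -0.1, 0, 0, 0, 0.15, 0, -0.1, 0, 0, 0])

```text
clock: 23.0
tcp_pos: [0.5707, -0.3373, 0.1473]
orientation: [0.257, 0.002, 0.966, -0.001]
wrist_force: [0.3, -6.6, 0.4]
finger_gap: 0.0135
grip_force: 62.2
```

Call:
apply_moves(moves=[0, 0, 0, 0, 0, 0, 0, 0, 0, 0, 0, 0, 0, 0, 0, 0, 0, 0, 0, 0, 0, 0, 0, 0, -0.5, 0, 0.866, 0, 0, 0, -1, 0, 1.73, 0, 0, 0, -1.5, 0, 2.6, 0, 0, 0, -2, 0, 3.46, 0, 0, 0, -2.5, 0, 4.33, 0, 0.12, 0, -3, 0.5, 6, 0, 0.24, 0, -3, 1, 7.5, 0, 0.36, 0, -3, 2, 9, 0, 0.48, 0, -3, 2, 10, 0, 0.52, 0, -3, 2, 10, 0, 0.52, 0, -3, 2, 10, 0, 0.52, 0], claw=45)

```text
clock: 24.25
tcp_pos: [0.4981, -0.2854, 0.4]
orientation: [0.003, 0.0, 1.0, -0.002]
wrist_force: [1.1, -0.6, -0.5]
finger_gap: 0.0385
grip_force: 0.0
```

Call:
apply_moves(moves=[0, 1, 0, 0, 0, -0.12, 0, 2, 0, 0, 0, -0.24, 0, 3, 0, 0, 0, -0.36, 0, 4, 0, 0, 0, -0.48, 0, 5, 0, 0, 0, -0.6, 0, 6, 0, 0, 0, -0.72, 0, 6, 0, 0, 0, -0.84, 0, 6, 0, 0, 0, -0.96, 0, 6, 0, 0, 0, -1.08, 0, 6, 0, 0, 0, -1.2, 0, 6, 0, 0, 0, -1.32, 0, 6, 0, 0, 0, -1.44, 0, 6, 0, 0, 0, -1.57, 0, 6, 0, 0, 0, -1.57, 0, 6, 0, 0, 0, -1.57])

```text
clock: 25.5
tcp_pos: [0.4947, -0.1356, 0.3956]
orientation: [-0.001, 0.707, 0.707, -0.0]
wrist_force: [-0.3, -0.6, -0.4]
finger_gap: 0.0385
grip_force: 0.0
```

```bash
python3 rod.py
```

```text
[ 0.49503758 -0.13558011  0.39621133] [-5.50403002e-04  7.06986190e-01  7.07227134e-01 -7.36480062e-05] [ 0.13192074  0.01209695 -0.30629784] 0.038588006745017
wrist [([370, 0, 39, 31, 993], [388.6, 12.9]), ([593, 205, 36, 68, 1160], [610.6, 239.4]), ([303, 236, 8, 25, 179], [306.8, 247.6])]
top []
0.85 w [[[364.9, 333.7]], [[382.1, 343.6]], [[400.9, 354.5]], [[461.8, 389.5]]] t [[472.2, 221.1]]
0.9 w [[[363.2, 334.7]], [[379.7, 345.1]], [[397.8, 356.6]], [[457.0, 394.1]]] t [[472.5, 222.3]]
0.965 w [[[360.9, 335.8]], [[376.2, 346.9]], [[393.3, 359.2]], [[449.8, 399.9]]] t [[473.0, 224.0]]
```

Call:
apply_moves(moves=[1.5, 0, 1, 0, 0, 0, 3, 0, 1, 0, 0, 0, 4.5, 0, 1, 0, 0, 0, 5.54, 0, 1, 0, 0, 0, 5.54, 0, 1, 0, 0, 0, 5.54, 0, 0, 0, 0, 0, 5.54, 0, -1, 0, 0, 0, 5.54, 0, -1.8, 0, 0, 0, 5.54, 0, -2.3, 0, 0, 0, 5.54, 0, -2.3, 0, 0, 0, 5.54, 0, -2.3, 0, 0, 0], claw=40)

```text
clock: 26.52
tcp_pos: [0.6331, -0.1354, 0.3392]
orientation: [-0.001, 0.707, 0.707, -0.0]
wrist_force: [-0.5, -0.5, 0.4]
finger_gap: 0.0343
grip_force: 0.0
```

Call:
apply_moves(moves=[0, 0, 0, 0, 0, 0, 0, 0, 0, 0, 0, 0, 0, 0, 0, 0, 0, 0, 0, 0, 0, 0, 0, 0, 0, 0, 0, 0, 0, 0], claw=0, newtons=45)

```text
clock: 26.93
tcp_pos: [0.6334, -0.1357, 0.3413]
orientation: [0.001, 0.708, 0.706, -0.0]
wrist_force: [-5.9, 0.4, 5.6]
finger_gap: 0.0099
grip_force: 44.4
```

```bash
python3 rod.py
```

```text
[ 0.63342327 -0.13573447  0.34136444] [ 7.03841195e-04  7.07788995e-01  7.06423553e-01 -8.42983089e-05] [-4.70448192  0.56892151  5.35639013] 0.009796084792968413
wrist [([236, 0, 39, 15, 415], [255.4, 5.5]), ([461, 207, 96, 82, 3819], [515.7, 248.9]), ([201, 247, 9, 28, 174], [205.3, 260.5])]
top [([469, 216, 9, 18, 73], [472.8, 224.5])]
0.85 w [[[260.5, 358.6]], [[274.2, 371.1]], [[289.6, 384.9]], [[340.5, 430.9]]] t [[472.2, 221.1]]
0.9 w [[[258.0, 359.8]], [[270.7, 372.9]], [[284.8, 387.7]], [[332.4, 437.2]]] t [[472.5, 222.3]]
0.965 w [[[254.7, 361.3]], [[265.8, 375.3]], [[278.3, 391.1]], [[320.9, 445.0]]] t [[473.0, 224.0]]
```

Call:
apply_moves(moves=[-0.2, 0, -0.08, 0, 0, 0, -0.4, 0, -0.17, 0, 0, 0, -0.6, 0, -0.27, 0, 0, 0, -0.8, 0, -0.37, 0, 0, 0, -1.0, 0, -0.47, 0, 0, 0, -1.15, 0, -0.55, 0, 0, 0, -1.2, 0, -0.58, 0, 0, 0, -1.2, 0, -0.58, 0, 0, 0])

```text
clock: 27.7
tcp_pos: [0.6043, -0.1358, 0.3272]
orientation: [0.002, 0.708, 0.706, 0.001]
wrist_force: [-3.3, -0.4, 6.6]
finger_gap: 0.0097
grip_force: 45.0
```

It now passes the old jam with low force. Continue down.

Call:
apply_moves(moves=[-0.15, 0, -0.08, 0, 0, 0, -0.3, 0, -0.16, 0, 0, 0, -0.4, 0, -0.22, 0, 0, 0, -0.5, 0, -0.28, 0, 0, 0, -0.55, 0, -0.31, 0, 0, 0, -0.55, 0, -0.31, 0, 0, 0, -0.55, 0, -0.31, 0, 0, 0])

```text
clock: 28.28
tcp_pos: [0.5907, -0.1359, 0.319]
orientation: [0.002, 0.708, 0.706, 0.001]
wrist_force: [-2.8, -0.2, 5.9]
finger_gap: 0.0099
grip_force: 45.5
```

Call:
apply_moves(moves=[-0.08, 0, -0.05, 0, 0, 0, -0.15, 0, -0.1, 0, 0, 0, -0.22, 0, -0.14, 0, 0, 0, -0.3, 0, -0.19, 0, 0, 0, -0.3, 0, -0.19, 0, 0, 0])

```text
clock: 28.7
tcp_pos: [0.5893, -0.1359, 0.3182]
orientation: [0.008, 0.707, 0.707, 0.006]
wrist_force: [11.0, 1.5, 14.3]
finger_gap: 0.01
grip_force: 46.4
```

```bash
python3 - <<'E'
from h import *
s=status.get_state();print(s['tcp_pos'],s['wrist_force'])
t=cam('top');hsv=cv2.cvtColor(t,cv2.COLOR_BGR2HSV)
m=(abs(hsv[...,0].astype(int)-27)<6)&(hsv[...,1]>150)&(hsv[...,2]>120);m[:,:460]=0;m[:,510:]=0;m[:160]=0;m[230:]=0
y,x=np.nonzero(m);print('sock px',x.mean(),y.mean(),x.min(),x.max(),y.min(),y.max())
im=cam('scene')
cv2.imwrite('pics/st7.png',np.hstack([cv2.resize(im[225:325,170:270],(400,400)),cv2.resize(t[165:265,400:500],(400,400))]))
E
```

```text
[ 0.58925454 -0.1359298   0.31817212] [10.99648311  1.52254084 14.34662379]
sock px 482.68794326241135 196.4964539007092 478 488 190 203
```

The force has reversed at about 0.93 rad, so the hood rests on the rod. Ease off, release, back away and turn for the injectors.

Call:
apply_moves(moves=[0.2, 0, 0.12, 0, 0, 0, 0.2, 0, 0.12, 0, 0, 0])

```text
clock: 28.97
tcp_pos: [0.5902, -0.136, 0.3187]
orientation: [0.003, 0.708, 0.707, 0.002]
wrist_force: [1.5, -0.7, 11.9]
finger_gap: 0.0098
grip_force: 46.2
```

Call:
apply_moves(moves=[0, 0, 0, 0, 0, 0, 0, 0, 0, 0, 0, 0, 0, 0, 0, 0, 0, 0, 0, 0, 1, 0, 0, 0, 0, 0, 2, 0, 0, 0, -1, 0, 3, 0, 0, 0.12, -2, 0, 3, 0, 0, 0.24, -3, 0, 3, 0, 0, 0.36, -4, 0, 3, 0, 0, 0.48, -4, 0, 3, 0, 0, 0.6, -4, 0, 3, 0, 0, 0.72, -4, 0, 3, 0, 0, 0.84, -4, 0, 3, 0, 0, 0.96, -4, 0, 3, 0, 0, 1.08, -4, 0, 3, 0, 0, 1.2, -4, 0, 3, 0, 0, 1.32, -4, 0, 3, 0, 0, 1.44, -4, 0, 3, 0, 0, 1.57, -4, 0, 3, 0, 0, 1.57], claw=40)

```text
clock: 30.55
tcp_pos: [0.4876, -0.1355, 0.3899]
orientation: [-0.001, -0.0, 1.0, 0.0]
wrist_force: [0.5, -0.4, -1.2]
finger_gap: 0.034
grip_force: 0.0
```

Call:
apply_moves(moves=[0, 0, -0.5, 0, -0.1, 0, 0, 0, -1, 0, -0.2, 0, 0.2, 0, -1.5, 0, -0.3, 0, 0.4, 0, -2.2, 0, -0.4, 0, 0.4, 0, -3, 0, -0.436, 0, 0.4, 0, -3.7, 0, -0.436, 0, 0.4, 0, -3.7, 0, -0.436, 0, 0.4, 0, -3.7, 0, -0.436, 0, 0.4, 0, -3.7, 0, -0.436, 0], claw=45)

```text
clock: 31.3
tcp_pos: [0.4985, -0.1359, 0.2993]
orientation: [0.217, 0.002, 0.976, 0.0]
wrist_force: [-0.2, 0.5, 0.7]
finger_gap: 0.0383
grip_force: 0.0
```

```bash
cat > st.py <<'E'
from h import *
def base():
    return cv2.imread('pics/top0.png')
C0=np.array([[.5138,.3767],[.5288,.3122],[.4511,.3616],[.4663,.2983]])
def stand():
    a=base();b=cam('top')
    r=(slice(215,300),slice(175,270))
    g=lambda i:cv2.GaussianBlur(cv2.cvtColor(i,cv2.COLOR_BGR2HSV)[...,1],(5,5),0).astype(np.float32)
    A=g(a)[r];W=np.eye(2,3,dtype=np.float32)
    # coarse shift from blue centroid
    def cen(i):
        h=cv2.cvtColor(i,cv2.COLOR_BGR2HSV);m=(abs(h[...,0].astype(int)-108)<10)&(h[...,1]>120);m[:195]=0;m[320:]=0;m[:,165:]&=True;m[:,:160]=0;m[:,300:]=0
        y,x=np.nonzero(m);return np.array([x.mean(),y.mean()]),len(x)
    ca,na=cen(a);cb,nb=cen(b);W[:,2]=cb-ca+0
    B=g(b)[r]
    cc,W=cv2.findTransformECC(A,B,W,cv2.MOTION_EUCLIDEAN,(3,100,1e-5),None,5)
    P=proj('top',np.c_[C0,[.088]*4])-[175,215]
    Q=P@W[:,:2].T+W[:,2]+[175,215]
    C=np.array([atz('top',u,v,.088)[:2] for u,v in Q])
    print('stand cc',round(cc,3),'n',na,nb,'shift mm',((C-C0)*1000).round(1).tolist());print('cups',C.round(4).tolist())
E
cat > caps.py <<'E'
from h import *
w=cam('wrist');h=cv2.cvtColor(w,cv2.COLOR_BGR2HSV);s=status.get_state()
print(s['tcp_pos'],s['orientation'],s['wrist_force'])
H=h[...,0].astype(int)
for n,lo,hi in(('red/orange',5,18),('yellow',20,34),('green',55,90),('blue',100,122)):
    m=((H>=lo)&(H<=hi)&(h[...,1]>110)&(h[...,2]>90)).astype(np.uint8)
    k,l,st,c=cv2.connectedComponentsWithStats(m)
    print(n,[(st[i].tolist(),c[i].round(1).tolist(),atz('wrist',*c[i],.165).round(3).tolist()) for i in range(1,k) if st[i,4]>150])
E
python3 caps.py; python3 -c "
from st import *
stand()
h=cv2.cvtColor(load('top')[2],cv2.COLOR_BGR2HSV)
m=(abs(h[...,0].astype(int)-27)<6)&(h[...,1]>150)&(h[...,2]>120);m[:,:460]=0;m[:,510:]=0;m[:160]=0;m[230:]=0
y,x=np.nonzero(m);print('sock',x.mean(),y.mean())
w=load('wrist')[2];cv2.imwrite('pics/w8.png',w)"
```

```text
[ 0.49889729 -0.13606072  0.29974904] [ 2.17145821e-01  1.62340334e-03  9.76137827e-01 -2.78695142e-05] [ 0.46572586 -0.29902401 -0.91932159]
red/orange [([556, 220, 49, 51, 1216], [577.3, 243.1], [0.59, 0.108, 0.165])]
yellow [([208, 84, 17, 12, 165], [216.1, 89.1], [0.449, -0.2, 0.165]), ([473, 158, 70, 55, 1378], [503.3, 178.4], [0.519, 0.013, 0.165]), ([413, 204, 18, 16, 227], [421.3, 211.4], [0.552, -0.045, 0.165]), ([270, 206, 14, 14, 163], [276.4, 212.7], [0.553, -0.169, 0.165]), ([45, 330, 65, 37, 1821], [78.2, 346.7], [0.778, -0.448, 0.165])]
green [([467, 0, 41, 10, 281], [486.3, 3.5], [0.404, -0.04, 0.165]), ([341, 205, 16, 15, 199], [348.7, 212.1], [0.552, -0.107, 0.165]), ([444, 257, 40, 12, 399], [463.2, 262.1], [0.616, 0.01, 0.165])]
blue [([267, 102, 56, 4, 188], [294.3, 103.8], [0.459, -0.149, 0.165]), ([196, 205, 16, 16, 209], [203.7, 212.8], [0.553, -0.231, 0.165]), ([417, 318, 14, 21, 200], [422.5, 328.9], [0.737, -0.004, 0.165]), ([308, 337, 51, 3, 151], [332.7, 338.0], [0.758, -0.114, 0.165])]
stand cc 1.0 n 896 891 shift mm [[-0.1, 0.0], [-0.0, 0.1], [-0.1, -0.0], [0.0, 0.0]]
cups [[0.5137, 0.3767], [0.5288, 0.3123], [0.451, 0.3616], [0.4663, 0.2983]]
sock 482.65441176470586 195.88970588235293
```

Hood is steady on the rod and the stand is unmoved. Now triangulate the caps.

```bash
python3 - <<'E'
from h import *
t=load('top')[2];H=cv2.cvtColor(t,cv2.COLOR_BGR2HSV)
W=[(421.3,211.4),(348.7,212.1),(276.4,212.7),(203.7,212.8)]
T=[(275,290),(375,295),(475,297),(577,298)]
for w,c in zip(W,T):
    u=290+(c[0]+.5)/4-.5;v=152+(c[1]+.5)/4-.5
    p=tri([('wrist',*w),('top',u,v)]);print(p.round(4),proj('wrist',[p]).round(1),proj('top',[p]).round(1),(u,v))
# side: centre of cap top 150mm along; expected washer x
E
```

```text
[ 0.5686 -0.037   0.1448] [[420.9 211.7]] [[358.3 224.2]] (358.375, 224.125)
[ 0.5672 -0.103   0.1458] [[350.3 211.4]] [[383.6 225.3]] (383.375, 225.375)
[ 0.5674 -0.1688  0.1466] [[279.3 212.4]] [[408.7 225.9]] (408.375, 225.875)
[ 0.5681 -0.2357  0.147 ] [[207.2 213.4]] [[434.3 226.3]] (433.875, 226.125)
```

Call:
apply_moves(moves=[0.4, 1.5, -0.5, 0, 0, 0, 0.8, 2.8, -1.5, 0, 0, 0, 1.3, 3.96, -2.8, 0, 0, 0, 1.88, 3.96, -4.3, 0, 0, 0, 1.88, 3.96, -4.3, 0, 0, 0, 1.88, 3.96, -4.3, 0, 0, 0, 1.88, 3.96, -4.3, 0, 0, 0])

```text
clock: 31.98
tcp_pos: [0.5458, -0.0369, 0.1921]
orientation: [0.217, 0.001, 0.976, 0.0]
wrist_force: [0.5, -0.3, 0.6]
finger_gap: 0.0384
grip_force: 0.0
```

```bash
python3 caps.py; python3 - <<'E'
from h import *
s=status.get_state();p=s['tcp_pos']
a=np.array([.423,0,-.906])
for d in(.04,.05,.06,.07,.08): print(d,proj('wrist',[p+a*d]).round(1))
print(proj('wrist',[[.5686,-.037,.1448]]))
cv2.imwrite('pics/w9.png',load('wrist')[2])
E
```

```text
[ 0.54632864 -0.03741743  0.19316682] [ 2.17837694e-01  1.60438102e-03  9.75983678e-01 -1.59254291e-04] [ 0.10007273 -0.2217129   1.18862233]
red/orange [([82, 236, 41, 43, 353], [110.1, 251.4], [0.537, -0.138, 0.165]), ([538, 249, 64, 65, 2386], [565.2, 278.7], [0.559, 0.098, 0.165]), ([70, 253, 31, 26, 216], [89.2, 262.7], [0.545, -0.153, 0.165])]
yellow [([16, 67, 29, 18, 360], [30.5, 75.2], [0.454, -0.13, 0.165]), ([410, 178, 98, 74, 2723], [454.9, 204.4], [0.508, 0.024, 0.165]), ([289, 235, 47, 25, 182], [312.8, 242.4], [0.531, -0.038, 0.165]), ([299, 252, 26, 26, 531], [311.4, 264.5], [0.547, -0.039, 0.165]), ([72, 257, 23, 21, 379], [82.7, 266.9], [0.549, -0.157, 0.165])]
green [([185, 255, 25, 23, 453], [197.0, 266.2], [0.548, -0.098, 0.165]), ([394, 305, 44, 14, 494], [415.5, 311.2], [0.589, 0.023, 0.165])]
blue [([183, 79, 52, 14, 533], [209.5, 85.1], [0.458, -0.072, 0.165]), ([90, 80, 139, 20, 808], [159.9, 95.8], [0.461, -0.09, 0.165]), ([0, 240, 17, 40, 223], [8.5, 260.0], [0.543, -0.193, 0.165])]
0.04 [[313.9 272.9]]
0.05 [[314.  265.9]]
0.06 [[314.  259.5]]
0.07 [[314.  253.7]]
0.08 [[314.  248.3]]
[[314.66317985 263.28205638]]
```

Cap seen at (311,264), on the tool axis. Advance and grip.

Call:
apply_moves(moves=[0.45, -0.05, -0.97, 0, 0, 0, 0.9, -0.05, -1.95, 0, 0, 0, 1.2, -0.05, -2.6, 0, 0, 0, 1.35, -0.05, -2.93, 0, 0, 0, 1.35, -0.05, -2.93, 0, 0, 0, 1.35, -0.05, -2.93, 0, 0, 0])

```text
clock: 32.53
tcp_pos: [0.5793, -0.0386, 0.1188]
orientation: [0.217, 0.002, 0.976, 0.0]
wrist_force: [-0.3, 0.0, -0.1]
finger_gap: 0.0386
grip_force: 0.0
```

Call:
apply_moves(moves=[0, 0, 0, 0, 0, 0, 0, 0, 0, 0, 0, 0, 0, 0, 0, 0, 0, 0, 0, 0, 0, 0, 0, 0, 0, 0, 0, 0, 0, 0], claw=0, newtons=60)

```text
clock: 32.95
tcp_pos: [0.5796, -0.0384, 0.1195]
orientation: [0.218, 0.001, 0.976, -0.0]
wrist_force: [-3.8, -1.4, 7.6]
finger_gap: 0.0255
grip_force: 58.5
```

Call:
apply_moves(moves=[-0.4, 0, 0.86, 0, 0, 0, -0.8, 0, 1.71, 0, 0, 0, -1.2, 0, 2.57, 0, 0, 0, -1.6, 0, 3.43, 0, 0, 0, -2, 0, 4.28, 0, 0, 0, -2.2, 0, 4.9, 0, 0, 0, -2.2, 0, 4.9, 0, 0, 0])

```text
clock: 33.53
tcp_pos: [0.5241, -0.038, 0.2438]
orientation: [0.219, 0.001, 0.976, -0.0]
wrist_force: [0.6, 0.9, -2.9]
finger_gap: 0.0255
grip_force: 60.6
```

```bash
python3 -c "
from st import *
s=status.get_state();print(s['tcp_pos'],s['orientation'],s['wrist_force'],s['finger_gap'])
stand()"
```

```text
[ 0.52410856 -0.03804308  0.24381993] [ 2.18905927e-01  1.22370392e-03  9.75745103e-01 -4.38110055e-04] [ 0.61528783  0.90262836 -2.91871749] 0.025494896342721195
stand cc 1.0 n 896 894 shift mm [[-0.0, 0.0], [-0.0, 0.0], [-0.0, 0.1], [-0.0, 0.1]]
cups [[0.5138, 0.3767], [0.5288, 0.3122], [0.4511, 0.3617], [0.4663, 0.2984]]
```

Call:
apply_moves(moves=[0, 0, 1, 0, 0.1, 0, 0, 0, 2.24, 0, 0.2, 0, -0.41, 1, 2.24, 0, 0.3, 0, -0.41, 2.3, 2.24, 0, 0.4, 0, -0.41, 3.7, 2.24, 0, 0.441, 0, -0.41, 5.2, 2.24, 0, 0.441, 0, -0.41, 6.7, 2.24, 0, 0.441, 0, -0.41, 8.2, 2.24, 0, 0.441, 0, -0.41, 9.7, 2.24, 0, 0.441, 0, -0.41, 11.2, 2.24, 0, 0.441, 0, -0.41, 12.7, 2.24, 0, 0.441, 0, -0.41, 14.2, 2.24, 0, 0.441, 0, -0.41, 15.5, 2.24, 0, 0.441, 0, -0.41, 16.3, 2.24, 0, 0.441, 0, -0.41, 16.59, 2.24, 0, 0.441, 0, -0.41, 16.59, 2.24, 0, 0.441, 0, -0.41, 16.59, 2.24, 0, 0.441, 0])

```text
clock: 35.0
tcp_pos: [0.5131, 0.3767, 0.294]
orientation: [-0.004, 0.001, 1.0, -0.001]
wrist_force: [0.2, -1.0, -4.1]
finger_gap: 0.0258
grip_force: 60.6
```

```bash
python3 -c "
from h import *
w=cam('wrist');cv2.imwrite('pics/w10.png',w)
s=status.get_state();print(s['tcp_pos'],s['orientation'],s['wrist_force'],s['finger_gap'],s['joint_pos'])
for c in [[0.5138, 0.3767], [0.5288, 0.3122], [0.4511, 0.3617], [0.4663, 0.2984]]: print(proj('wrist',[c+[.088]]).round(0))
p=s['tcp_pos'];print('tip',proj('wrist',[p-[0,0,.121]]),proj('wrist',[p-[0,0,.091]]))
"
```

```text
[0.51333863 0.376032   0.29464659] [-3.22481726e-03  1.66533213e-03  9.99993187e-01 -6.72959855e-04] [-0.94163591 -0.66957977 -3.11736943] 0.025881494226112512 [0.50526209 0.44127857 0.36760344 1.50341318 0.00195459 0.50858663]
[[315. 207.]]
[[254. 222.]]
[[300. 145.]]
[[236. 161.]]
tip [[314.13761224 230.98488677]] [[314.01740845 243.24943829]]
```

View pics/w10.png

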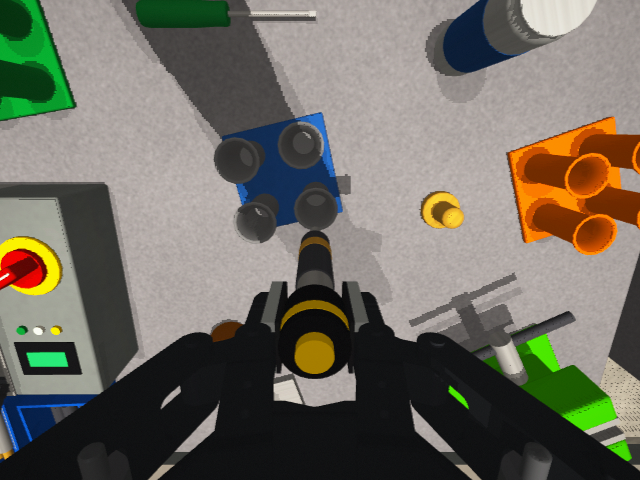

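Cup rims at (316,208), (256,220), (300,146) and (238,160) match the predictions, and the injector hangs straight. Lower it.

Call:
apply_moves(moves=[0, 0, -1, 0, 0, 0, 0, 0, -2, 0, 0, 0, 0, 0, -3, 0, 0, 0, 0, 0, -4, 0, 0, 0, 0, 0, -5, 0, 0, 0, 0, 0, -5.7, 0, 0, 0, 0, 0, -6.2, 0, 0, 0, 0, 0, -6.4, 0, 0, 0, 0, 0, -6.4, 0, 0, 0])

```text
clock: 35.8
tcp_pos: [0.5128, 0.375, 0.1345]
orientation: [-0.004, 0.002, 1.0, -0.001]
wrist_force: [-0.3, -0.6, -2.5]
finger_gap: 0.0255
grip_force: 60.7
```

Call:
apply_moves(moves=[0, 0, -0.1, 0, 0, 0, 0, 0, -0.1, 0, 0, 0, 0, 0, -0.1, 0, 0, 0, 0, 0, -0.1, 0, 0, 0, 0, 0, -0.1, 0, 0, 0, 0, 0, 1, 0, 0, 0, 0, 0, 2.5, 0, 0, 0, 0, 0, 4, 0, 0, 0, 0, 0, 5.5, 0, 0, 0, 0, 0, 6.5, 0, 0, 0, 0, 0, 6.5, 0, 0, 0], claw=45)

```text
clock: 36.72
tcp_pos: [0.5152, 0.3782, 0.306]
orientation: [0.003, 0.001, 1.0, 0.003]
wrist_force: [0.9, -0.5, 0.5]
finger_gap: 0.0383
grip_force: 0.0
```

```bash
python3 -c "
from h import *
w=cam('wrist');cv2.imwrite('pics/w11.png',w)
s=status.get_state();print(s['tcp_pos'],s['orientation'],s['finger_gap'])
h=cv2.cvtColor(w,cv2.COLOR_BGR2HSV);m=((abs(h[...,0].astype(int)-25)<7)&(h[...,1]>110)&(h[...,2]>90)).astype(np.uint8)
k,l,st,c=cv2.connectedComponentsWithStats(m)
print([(st[i].tolist(),c[i].round(1).tolist()) for i in range(1,k) if st[i,4]>80])
print(proj('wrist',[[.5138,.3767,.16],[.5138,.3767,.154]]))
"
```

```text
[0.5147079  0.37791925 0.30280929] [0.0010233  0.001269   0.99999667 0.00200177] 0.03859896327637186
[([416, 185, 41, 36, 953], [436.1, 204.1]), ([0, 230, 66, 57, 1516], [37.3, 254.8]), ([312, 234, 16, 16, 207], [319.0, 241.4]), ([0, 439, 17, 14, 115], [7.9, 445.7])]
[[311.98337331 218.65651498]
 [311.99333038 216.83961425]]
```

Call:
apply_moves(moves=[0, -1, 0, 0, 0, 0, -0.2, -2.5, 0, 0, 0, 0, -0.4, -4, 0, 0, 0, 0, -0.55, -5.5, 0, 0, 0, 0, -0.55, -7, 0, 0, 0, 0, -0.55, -8.5, 0, 0, 0, 0, -0.55, -10, 0, 0, 0, 0, -0.55, -11.5, 0, 0, -0.1, 0, -0.55, -13, 0, 0, -0.2, 0, -0.55, -14.5, -0.4, 0, -0.3, 0, -0.55, -16, -0.4, 0, -0.4, 0, -0.55, -17.5, -0.4, 0, -0.436, 0, -0.55, -18.7, -0.4, 0, -0.436, 0, -0.55, -19.3, -0.4, 0, -0.436, 0, 0, -19.3, -1.5, 0, -0.436, 0, 0.6, -19.3, -2.9, 0, -0.436, 0, 1.3, -19.3, -4.3, 0, -0.436, 0, 1.3, -19.3, -4.3, 0, -0.436, 0, 1.3, -19.3, -4.3, 0, -0.436, 0])

```text
clock: 38.35
tcp_pos: [0.5436, -0.1044, 0.187]
orientation: [0.211, 0.001, 0.978, 0.002]
wrist_force: [-0.7, -0.6, 0.5]
finger_gap: 0.0383
grip_force: 0.0
```

```bash
cat > pre.py <<'E'
from h import *
import sys
lo,hi,y0=int(sys.argv[1]),int(sys.argv[2]),float(sys.argv[3])
w=cam('wrist');h=cv2.cvtColor(w,cv2.COLOR_BGR2HSV);s=status.get_state();p=s['tcp_pos'];print(p,s['orientation'],s['finger_gap'])
H=h[...,0].astype(int);m=((H>=lo)&(H<=hi)&(h[...,1]>110)&(h[...,2]>90)).astype(np.uint8)
k,l,st,c=cv2.connectedComponentsWithStats(m)
for i in range(1,k):
    if st[i,4]>150 and abs(c[i][0]-314)<60 and 220<c[i][1]<310: print(st[i].tolist(),c[i].round(1))
print('pred cap',proj('wrist',[[.5685,y0,.1456]]).round(1),'1mm y ->',(proj('wrist',[[.5685,y0+.001,.1456]])-proj('wrist',[[.5685,y0,.1456]]))[0,0].round(2))
t=np.array([.580,y0,.120]);print('units to grasp',((t-p)/.025).round(2))
E
python3 pre.py 55 90 -.1047
```

```text
[ 0.5448083  -0.10494704  0.18955876] [0.21243001 0.00128355 0.97717489 0.00103754] 0.038250013919948624
[301, 265, 26, 23, 467] [313.7 276.2]
pred cap [[314.  274.2]] 1mm y -> 1.68
units to grasp [ 1.41  0.01 -2.78]
```

Call:
apply_moves(moves=[0.45, 0, -0.95, 0, 0, 0, 0.9, 0, -1.9, 0, 0, 0, 1.2, 0, -2.5, 0, 0, 0, 1.37, 0, -2.87, 0, 0, 0, 1.37, 0, -2.87, 0, 0, 0, 1.37, 0, -2.87, 0, 0, 0])

```text
clock: 38.9
tcp_pos: [0.5804, -0.1056, 0.1203]
orientation: [0.214, 0.001, 0.977, 0.0]
wrist_force: [-0.3, 0.2, 0.5]
finger_gap: 0.0384
grip_force: 0.0
```

Call:
apply_moves(moves=[0, 0, 0, 0, 0, 0, 0, 0, 0, 0, 0, 0, 0, 0, 0, 0, 0, 0, 0, 0, 0, 0, 0, 0, 0, 0, 0, 0, 0, 0], claw=0)

```text
clock: 39.32
tcp_pos: [0.5808, -0.1058, 0.1211]
orientation: [0.215, 0.001, 0.977, -0.0]
wrist_force: [-2.4, 0.5, 5.6]
finger_gap: 0.0257
grip_force: 58.5
```

Call:
apply_moves(moves=[-0.4, 0, 0.86, 0, 0, 0, -0.8, 0, 1.71, 0, 0, 0, -1.2, 0, 2.57, 0, 0, 0, -1.6, 0, 3.43, 0, 0, 0, -2, 0, 4.28, 0, 0, 0, -2.2, 0, 4.9, 0, 0, 0, -2.2, 0, 4.9, 0, 0, 0])

```text
clock: 39.9
tcp_pos: [0.5256, -0.1063, 0.2457]
orientation: [0.216, 0.001, 0.976, -0.001]
wrist_force: [2.5, -0.4, -1.9]
finger_gap: 0.0258
grip_force: 60.5
```

```bash
python3 -c "
from st import *
s=status.get_state();print(s['tcp_pos'],s['orientation'],s['wrist_force'],s['finger_gap'])
stand()"
```

```text
[ 0.5256467  -0.10628531  0.24573223] [ 0.21643045  0.00135542  0.97629648 -0.00110251] [ 2.451325   -0.40746929 -1.87150526] 0.025828065752751178
stand cc 0.944 n 896 890 shift mm [[-0.0, -0.0], [-0.0, -0.0], [-0.0, 0.0], [-0.0, -0.0]]
cups [[0.5138, 0.3767], [0.5288, 0.3122], [0.4511, 0.3616], [0.4663, 0.2983]]
```

Call:
apply_moves(moves=[-0.3, 0, 1, 0, 0.1, 0, -0.8, 0, 2.17, 0, 0.2, 0, -1.4, 1.2, 2.17, 0, 0.3, 0, -2, 2.5, 2.17, 0, 0.4, 0, -2.5, 4, 2.17, 0, 0.436, 0, -2.98, 5.5, 2.17, 0, 0.436, 0, -2.98, 7, 2.17, 0, 0.436, 0, -2.98, 8.5, 2.17, 0, 0.436, 0, -2.98, 10, 2.17, 0, 0.436, 0, -2.98, 11.5, 2.17, 0, 0.436, 0, -2.98, 13, 2.17, 0, 0.436, 0, -2.98, 14.5, 2.17, 0, 0.436, 0, -2.98, 16, 2.17, 0, 0.436, 0, -2.98, 17.4, 2.17, 0, 0.436, 0, -2.98, 18.4, 2.17, 0, 0.436, 0, -2.98, 18.72, 2.17, 0, 0.436, 0, -2.98, 18.72, 2.17, 0, 0.436, 0, -2.98, 18.72, 2.17, 0, 0.436, 0, -2.98, 18.72, 2.17, 0, 0.436, 0])

```text
clock: 41.53
tcp_pos: [0.4505, 0.3613, 0.295]
orientation: [-0.003, 0.002, 1.0, -0.001]
wrist_force: [-0.5, -0.4, -2.6]
finger_gap: 0.0256
grip_force: 60.7
```

```bash
cat > ck.py <<'E'
from h import *
# stand check from wrist: compare rim edges via blue-plate + expected cups; print blue extents vs projected plate corners
import sys
w=cam('wrist');s=status.get_state();print(s['tcp_pos'],s['orientation'],s['wrist_force'],s['finger_gap'])
h=cv2.cvtColor(w,cv2.COLOR_BGR2HSV);m=((abs(h[...,0].astype(int)-108)<9)&(h[...,1]>150)&(h[...,2]>60)).astype(np.uint8)
C=np.array([.490,.3372]);ux=np.array([.9718,-.0,]);
C0=np.array([[.5138,.3767],[.5288,.3122],[.4511,.3616],[.4663,.2983]])
ex=((C0[0]-C0[2])+(C0[1]-C0[3]));ex/=np.linalg.norm(ex);ey=np.array([-ex[1],ex[0]])
P=[np.r_[C+.0625*(a*ex+b*ey),.008] for a,b in((1,1),(1,-1),(-1,-1),(-1,1))]
q=proj('wrist',P);print('pred plate corners',q.round(0).tolist())
k,l,st,c=cv2.connectedComponentsWithStats(m)
M=np.zeros_like(m)
for i in range(1,k):
    if st[i,4]>150 and cv2.pointPolygonTest(q.astype(np.float32),tuple(map(float,c[i])),True)>-25: M|=(l==i).astype(np.uint8)
y,x=np.nonzero(M);pts=np.c_[x,y]
pp=[pts[np.argmin(np.hypot(*(pts-v).T))] for v in q];print('nearest blue',np.array(pp).tolist(),'hull bbox',x.min(),x.max(),y.min(),y.max(),'pred bbox',q.min(0).round(),q.max(0).round())
E
python3 ck.py
```

```text
[0.45069249 0.36109403 0.29542288] [-2.82091295e-03  2.18302014e-03  9.99993563e-01 -3.89166057e-04] [ 0.51488146  0.13351426 -2.62666709] 0.025658423572754458
pred plate corners [[353.0, 256.0], [264.0, 275.0], [236.0, 187.0], [333.0, 164.0]]
nearest blue [[351, 256], [260, 260], [239, 188], [333, 166]] hull bbox 239 351 166 269 pred bbox [236. 164.] [353. 275.]
```

Stand unmoved. Lower, release, raise.

Call:
apply_moves(moves=[0, 0, -1, 0, 0, 0, 0, 0, -2, 0, 0, 0, 0, 0, -3, 0, 0, 0, 0, 0, -4, 0, 0, 0, 0, 0, -5, 0, 0, 0, 0, 0, -5.7, 0, 0, 0, 0, 0, -6.2, 0, 0, 0, 0, 0, -6.55, 0, 0, 0, 0, 0, -6.55, 0, 0, 0])

```text
clock: 42.33
tcp_pos: [0.4498, 0.3607, 0.1304]
orientation: [-0.004, 0.002, 1.0, -0.001]
wrist_force: [-1.2, -0.6, -2.8]
finger_gap: 0.0255
grip_force: 60.7
```

Call:
apply_moves(moves=[0, 0, 0, 0, 0, 0, 0, 0, 0, 0, 0, 0, 0, 0, 0, 0, 0, 0, 0, 0, 0, 0, 0, 0, 0, 0, 0, 0, 0, 0, 0, 0, 1, 0, 0, 0, 0, 0, 2.5, 0, 0, 0, 0, 0, 4, 0, 0, 0, 0, 0, 5.5, 0, 0, 0, 0, 0, 6.5, 0, 0, 0, 0, 0, 6.5, 0, 0, 0], claw=45)

```text
clock: 43.25
tcp_pos: [0.4526, 0.3638, 0.3017]
orientation: [0.002, 0.001, 1.0, 0.003]
wrist_force: [-0.3, 0.2, 0.1]
finger_gap: 0.0386
grip_force: 0.0
```

```bash
cat > caps2.py <<'E'
from h import *
w=cam('wrist');s=status.get_state();print(s['tcp_pos'],s['orientation'])
h=cv2.cvtColor(w,cv2.COLOR_BGR2HSV);H=h[...,0].astype(int)
for n,lo,hi in(('orange',8,18),('yellow',20,34),('green',55,90),('blue',100,122)):
    m=((H>=lo)&(H<=hi)&(h[...,1]>110)&(h[...,2]>90)).astype(np.uint8)
    k,l,st,c=cv2.connectedComponentsWithStats(m)
    for i in range(1,k):
        p=atz('wrist',*c[i],.158)
        if 60<st[i,4]<1200 and .40<p[0]<.58 and .24<p[1]<.44: print(n,st[i].tolist(),p.round(4))
E
python3 caps2.py
```

```text
[0.45202217 0.36349005 0.29860214] [7.92346537e-04 1.26046346e-03 9.99996864e-01 2.01387595e-03]
yellow [319, 285, 29, 16, 122] [0.5183 0.3802 0.158 ]
yellow [327, 298, 16, 15, 191] [0.5347 0.3827 0.158 ]
blue [323, 161, 26, 91, 643] [0.444 0.383 0.158]
blue [235, 182, 10, 16, 91] [0.4241 0.3024 0.158 ]
blue [269, 218, 21, 16, 163] [0.4557 0.3344 0.158 ]
blue [251, 230, 22, 25, 204] [0.47   0.3167 0.158 ]
blue [286, 246, 24, 18, 256] [0.484  0.3481 0.158 ]
```

```bash
python3 - <<'E'
from h import *
w=load('wrist')[2];h=cv2.cvtColor(w,cv2.COLOR_BGR2HSV);H=h[...,0].astype(int)
m=((H>=40)&(H<=95)&(h[...,1]>60)&(h[...,2]>30)).astype(np.uint8)
k,l,st,c=cv2.connectedComponentsWithStats(m)
for i in range(1,k):
    if st[i,4]>20: print(st[i].tolist(),c[i].round(0),h[l==i].mean(0).round(),atz('wrist',*c[i],.158).round(3))
print(proj('wrist',[[.4511,.3616,.16]]))
E
```

```text
[0, 45, 97, 127, 9179] [ 39. 112.] [ 67. 231. 109.] [0.363 0.151 0.158]
[156, 60, 89, 26, 2102] [199.  72.] [ 67. 215.  72.] [0.336 0.278 0.158]
[286, 217, 29, 18, 108] [302. 222.] [ 68. 202.  54.] [0.453 0.354 0.158]
[289, 229, 18, 17, 227] [298. 237.] [ 67. 215.  70.] [0.467 0.35  0.158]
[502, 352, 36, 18, 290] [519. 360.] [ 51. 241.  86.] [0.597 0.568 0.158]
[43, 363, 11, 10, 74] [ 48. 368.] [ 67. 198. 131.] [0.603 0.099 0.158]
[519, 368, 79, 70, 947] [553. 396.] [ 51. 239. 159.] [0.642 0.611 0.158]
[52, 387, 39, 14, 481] [ 70. 393.] [ 72. 207. 208.] [0.634 0.114 0.158]
[472, 395, 15, 17, 91] [479. 402.] [ 51. 231.  73.] [0.65  0.536 0.158]
[[311.06407641 219.9533309 ]]
```

Call:
apply_moves(moves=[0, -1, 0, 0, 0, 0, 0, -2.5, 0, 0, 0, 0, 0, -4, 0, 0, 0, 0, 0, -5.5, 0, 0, 0, 0, 0.3, -7, 0, 0, 0, 0, 0.6, -8.6, 0, 0, 0, 0, 0.9, -10.2, 0, 0, 0, 0, 1.2, -11.8, 0, 0, 0, 0, 1.5, -13.4, 0, 0, -0.1, 0, 1.8, -15, -0.35, 0, -0.2, 0, 1.96, -16.6, -0.35, 0, -0.3, 0, 1.96, -18.2, -0.35, 0, -0.4, 0, 1.96, -19.6, -0.35, 0, -0.436, 0, 1.96, -20.7, -0.35, 0, -0.436, 0, 1.96, -21.29, -0.35, 0, -0.436, 0, 2.5, -21.29, -1.5, 0, -0.436, 0, 3.1, -21.29, -2.8, 0, -0.436, 0, 3.8, -21.29, -4.25, 0, -0.436, 0, 3.8, -21.29, -4.25, 0, -0.436, 0, 3.8, -21.29, -4.25, 0, -0.436, 0])

```text
clock: 44.97
tcp_pos: [0.5434, -0.1682, 0.1842]
orientation: [0.211, 0.001, 0.978, 0.002]
wrist_force: [0.2, -0.3, 0.6]
finger_gap: 0.0387
grip_force: 0.0
```

```bash
python3 pre.py 8 24 -.1707
```

```text
[ 0.54451529 -0.16897287  0.18681312] [0.21235161 0.00129919 0.97719156 0.00132625] 0.0383714715263223
[288, 249, 46, 26, 186] [311.6 255.8]
[297, 267, 26, 26, 546] [309.6 279.4]
pred cap [[310.2 278. ]] 1mm y -> 1.7
units to grasp [ 1.42 -0.07 -2.67]
```

Call:
apply_moves(moves=[0.45, 0, -0.95, 0, 0, 0, 0.9, 0, -1.9, 0, 0, 0, 1.2, 0, -2.5, 0, 0, 0, 1.38, 0, -2.83, 0, 0, 0, 1.38, 0, -2.83, 0, 0, 0, 1.38, 0, -2.83, 0, 0, 0])

```text
clock: 45.52
tcp_pos: [0.5804, -0.17, 0.119]
orientation: [0.214, 0.001, 0.977, 0.0]
wrist_force: [-0.1, 0.2, 0.6]
finger_gap: 0.0387
grip_force: 0.0
```

Call:
apply_moves(moves=[0, 0, 0, 0, 0, 0, 0, 0, 0, 0, 0, 0, 0, 0, 0, 0, 0, 0, 0, 0, 0, 0, 0, 0, 0, 0, 0, 0, 0, 0], claw=0)

```text
clock: 45.93
tcp_pos: [0.5808, -0.1704, 0.1197]
orientation: [0.215, 0.001, 0.977, -0.0]
wrist_force: [-3.0, -0.6, 7.0]
finger_gap: 0.0258
grip_force: 58.7
```

Call:
apply_moves(moves=[-0.4, 0, 0.86, 0, 0, 0, -0.8, 0, 1.71, 0, 0, 0, -1.2, 0, 2.57, 0, 0, 0, -1.6, 0, 3.43, 0, 0, 0, -2, 0, 4.28, 0, 0, 0, -2.2, 0, 4.9, 0, 0, 0, -2.2, 0, 4.9, 0, 0, 0])

```text
clock: 46.52
tcp_pos: [0.5254, -0.1706, 0.244]
orientation: [0.216, 0.001, 0.976, -0.001]
wrist_force: [1.4, 0.5, -3.9]
finger_gap: 0.0256
grip_force: 60.5
```

```bash
python3 -c "
from st import *
s=status.get_state();print(s['tcp_pos'],s['orientation'],s['wrist_force'],s['finger_gap'])
stand()"
```

```text
[ 0.52544558 -0.17064452  0.24401071] [ 0.21603713  0.00133756  0.97638338 -0.00129148] [ 1.43920143  0.51156286 -3.91009704] 0.02555410125873261
stand cc 0.936 n 896 854 shift mm [[-0.6, 0.2], [-0.3, 0.3], [-0.6, -0.1], [-0.3, -0.0]]
cups [[0.5132, 0.3769], [0.5285, 0.3125], [0.4505, 0.3615], [0.466, 0.2983]]
```

Call:
apply_moves(moves=[-0.5, 0, 1, 0, 0.1, 0, -1, 0, 2.24, 0, 0.2, 0, -1, 1.2, 2.24, 0, 0.3, 0, -1, 2.6, 2.24, 0, 0.4, 0, -1, 4.1, 2.24, 0, 0.436, 0, -0.7, 5.6, 2.24, 0, 0.436, 0, -0.4, 7.1, 2.24, 0, 0.436, 0, -0.1, 8.6, 2.24, 0, 0.436, 0, 0.14, 10.1, 2.24, 0, 0.436, 0, 0.14, 11.6, 2.24, 0, 0.436, 0, 0.14, 13.1, 2.24, 0, 0.436, 0, 0.14, 14.6, 2.24, 0, 0.436, 0, 0.14, 16.1, 2.24, 0, 0.436, 0, 0.14, 17.6, 2.24, 0, 0.436, 0, 0.14, 18.8, 2.24, 0, 0.436, 0, 0.14, 19.31, 2.24, 0, 0.436, 0, 0.14, 19.31, 2.24, 0, 0.436, 0, 0.14, 19.31, 2.24, 0, 0.436, 0, 0.14, 19.31, 2.24, 0, 0.436, 0])

```text
clock: 48.15
tcp_pos: [0.5285, 0.3121, 0.2948]
orientation: [-0.003, 0.002, 1.0, -0.001]
wrist_force: [0.2, 0.2, -3.4]
finger_gap: 0.0255
grip_force: 60.6
```

```bash
python3 ck.py
```

```text
[0.52868554 0.31179398 0.29531903] [-3.01321600e-03  2.04679504e-03  9.99993289e-01 -3.91089100e-04] [-0.29018641  0.01585846 -3.56835272] 0.025604550110169013
pred plate corners [[393.0, 199.0], [298.0, 220.0], [273.0, 122.0], [376.0, 96.0]]
nearest blue [[388, 172], [294, 200], [275, 123], [375, 98]] hull bbox 275 388 98 211 pred bbox [273.  96.] [393. 220.]
```

Call:
apply_moves(moves=[0, 0, -1, 0, 0, 0, 0, 0, -2, 0, 0, 0, 0, 0, -3, 0, 0, 0, 0, 0, -4, 0, 0, 0, 0, 0, -5, 0, 0, 0, 0, 0, -5.7, 0, 0, 0, 0, 0, -6.2, 0, 0, 0, 0, 0, -6.55, 0, 0, 0, 0, 0, -6.55, 0, 0, 0])

```text
clock: 48.95
tcp_pos: [0.5277, 0.3112, 0.1303]
orientation: [-0.004, 0.002, 1.0, -0.001]
wrist_force: [0.1, -0.2, -3.3]
finger_gap: 0.0255
grip_force: 60.7
```

Call:
apply_moves(moves=[0, 0, 0, 0, 0, 0, 0, 0, 0, 0, 0, 0, 0, 0, 0, 0, 0, 0, 0, 0, 0, 0, 0, 0, 0, 0, 0, 0, 0, 0, 0, 0, 1, 0, 0, 0, 0, 0, 2.5, 0, 0, 0, 0, 0, 4, 0, 0, 0, 0, 0, 5.5, 0, 0, 0, 0, 0, 6.5, 0, 0, 0, 0, 0, 6.5, 0, 0, 0], claw=45)

```text
clock: 49.87
tcp_pos: [0.5307, 0.314, 0.3023]
orientation: [0.003, 0.001, 1.0, 0.002]
wrist_force: [-0.2, -0.4, 1.0]
finger_gap: 0.0382
grip_force: 0.0
```

```bash
sed -i 's/h\[...,2\]>90/h[...,2]>45/' caps2.py; python3 caps2.py|grep -v blue
```

```text
[0.53013287 0.31379659 0.29923044] [0.00122411 0.00125201 0.99999713 0.00163637]
orange [303, 190, 18, 10, 72] [0.5075 0.3114 0.158 ]
orange [298, 223, 30, 14, 120] [0.5369 0.3127 0.158 ]
orange [304, 236, 17, 17, 232] [0.5519 0.3126 0.158 ]
yellow [374, 205, 31, 25, 150] [0.5229 0.3749 0.158 ]
yellow [384, 217, 19, 18, 258] [0.5352 0.3824 0.158 ]
green [343, 126, 31, 11, 64] [0.4556 0.3496 0.158 ]
green [349, 136, 19, 20, 281] [0.4681 0.3494 0.158 ]
```

Call:
apply_moves(moves=[-0.3, -1, 0, 0, 0, 0, -0.7, -2.5, 0, 0, 0, 0, -1.15, -4, 0, 0, 0, 0, -1.15, -5.6, 0, 0, 0, 0, -1.15, -7.2, 0, 0, 0, 0, -1.15, -8.8, 0, 0, 0, 0, -1.15, -10.4, 0, 0, 0, 0, -1.15, -12, 0, 0, 0, 0, -1.15, -13.6, 0, 0, -0.1, 0, -1.15, -15.2, -0.35, 0, -0.2, 0, -1.15, -16.8, -0.35, 0, -0.3, 0, -1.15, -18.4, -0.35, 0, -0.4, 0, -1.15, -20, -0.35, 0, -0.436, 0, -1.15, -21.3, -0.35, 0, -0.436, 0, -1.15, -21.95, -0.35, 0, -0.436, 0, -0.6, -21.95, -1.5, 0, -0.436, 0, 0, -21.95, -2.8, 0, -0.436, 0, 0.69, -21.95, -4.25, 0, -0.436, 0, 0.69, -21.95, -4.25, 0, -0.436, 0, 0.69, -21.95, -4.25, 0, -0.436, 0])

```text
clock: 51.58
tcp_pos: [0.544, -0.234, 0.1847]
orientation: [0.211, 0.001, 0.977, 0.003]
wrist_force: [0.1, 0.7, -0.4]
finger_gap: 0.0386
grip_force: 0.0
```

```bash
python3 pre.py 100 122 -.2365
```

```text
[ 0.54502798 -0.23494835  0.18733582] [0.21266539 0.00124009 0.97712336 0.00135126] 0.03869952698669967
[297, 266, 26, 26, 527] [309.4 278.5]
pred cap [[310.1 276.7]] 1mm y -> 1.7
units to grasp [ 1.4  -0.06 -2.69]
```

Call:
apply_moves(moves=[0.45, 0, -0.95, 0, 0, 0, 0.9, 0, -1.9, 0, 0, 0, 1.2, 0, -2.5, 0, 0, 0, 1.38, 0, -2.83, 0, 0, 0, 1.38, 0, -2.83, 0, 0, 0, 1.38, 0, -2.83, 0, 0, 0])

```text
clock: 52.13
tcp_pos: [0.5807, -0.2362, 0.1193]
orientation: [0.214, 0.001, 0.977, -0.0]
wrist_force: [-0.6, -0.1, -0.1]
finger_gap: 0.0387
grip_force: 0.0
```

Call:
apply_moves(moves=[0, 0, 0, 0, 0, 0, 0, 0, 0, 0, 0, 0, 0, 0, 0, 0, 0, 0, 0, 0, 0, 0, 0, 0, 0, 0, 0, 0, 0, 0], claw=0)

```text
clock: 52.55
tcp_pos: [0.581, -0.2365, 0.12]
orientation: [0.215, 0.001, 0.977, -0.001]
wrist_force: [-4.5, 0.2, 6.4]
finger_gap: 0.0257
grip_force: 58.8
```

Call:
apply_moves(moves=[-0.4, 0, 0.86, 0, 0, 0, -0.8, 0, 1.71, 0, 0, 0, -1.2, 0, 2.57, 0, 0, 0, -1.6, 0, 3.43, 0, 0, 0, -2, 0, 4.28, 0, 0, 0, -2.2, 0, 4.9, 0, 0, 0, -2.2, 0, 4.9, 0, 0, 0])

```text
clock: 53.13
tcp_pos: [0.5256, -0.2369, 0.2444]
orientation: [0.216, 0.001, 0.976, -0.002]
wrist_force: [0.2, -0.6, -2.5]
finger_gap: 0.0257
grip_force: 60.4
```

```bash
python3 -c "
from st import *
s=status.get_state();print(s['tcp_pos'],s['orientation'],s['wrist_force'],s['finger_gap'])
stand()"
```

```text
[ 0.52561112 -0.23687656  0.24435495] [ 0.21586875  0.00139526  0.97642008 -0.00160458] [ 0.16225238 -0.63780504 -2.54244483] 0.025660592309915842
stand cc 0.887 n 896 844 shift mm [[-0.6, 0.2], [-0.4, 0.2], [-0.6, -0.1], [-0.3, -0.0]]
cups [[0.5132, 0.3769], [0.5284, 0.3124], [0.4505, 0.3615], [0.466, 0.2983]]
```

Call:
apply_moves(moves=[-0.5, 0, 1, 0, 0.1, 0, -1, 0.5, 2.22, 0, 0.2, 0, -1.5, 1.8, 2.22, 0, 0.3, 0, -2, 3.2, 2.22, 0, 0.4, 0, -2.38, 4.7, 2.22, 0, 0.436, 0, -2.38, 6.2, 2.22, 0, 0.436, 0, -2.38, 7.7, 2.22, 0, 0.436, 0, -2.38, 9.2, 2.22, 0, 0.436, 0, -2.38, 10.7, 2.22, 0, 0.436, 0, -2.38, 12.2, 2.22, 0, 0.436, 0, -2.38, 13.7, 2.22, 0, 0.436, 0, -2.38, 15.2, 2.22, 0, 0.436, 0, -2.38, 16.7, 2.22, 0, 0.436, 0, -2.38, 18.2, 2.22, 0, 0.436, 0, -2.38, 19.6, 2.22, 0, 0.436, 0, -2.38, 20.8, 2.22, 0, 0.436, 0, -2.38, 21.41, 2.22, 0, 0.436, 0, -2.38, 21.41, 2.22, 0, 0.436, 0, -2.38, 21.41, 2.22, 0, 0.436, 0])

```text
clock: 54.77
tcp_pos: [0.4653, 0.3003, 0.2936]
orientation: [-0.004, 0.0, 1.0, -0.001]
wrist_force: [0.1, 0.1, -2.9]
finger_gap: 0.0254
grip_force: 60.4
```

Call:
apply_moves(moves=[0, 0, 0, 0, 0, 0.12, 0, 0, 0, 0, 0, 0.24, 0, 0, 0, 0, 0, 0.36, 0, 0, 0, 0, 0, 0.48, 0, 0, 0, 0, 0, 0.6, 0, 0, 0, 0, 0, 0.72, 0, 0, 0, 0, 0, 0.84, 0, 0, 0, 0, 0, 0.96, 0, 0, 0, 0, 0, 1.08, 0, 0, 0, 0, 0, 1.2, 0, 0, 0, 0, 0, 1.32, 0, 0, 0, 0, 0, 1.44, 0, 0, 0, 0, 0, 1.57, 0, 0, 0, 0, 0, 1.57, 0, 0, 0, 0, 0, 1.57])

```text
clock: 56.02
tcp_pos: [0.4659, 0.2984, 0.2952]
orientation: [-0.002, -0.704, 0.71, -0.002]
wrist_force: [0.0, -0.1, -3.7]
finger_gap: 0.0257
grip_force: 60.4
```

```bash
python3 ck.py
```

```text
[0.46586965 0.2986083  0.29533503] [-0.00219751 -0.70423057  0.70996603 -0.00164823] [ 0.66486003 -0.07854562 -3.5531957 ] 0.02558244592001667
pred plate corners [[263.0, 275.0], [235.0, 187.0], [332.0, 163.0], [352.0, 255.0]]
nearest blue [[258, 259], [236, 188], [331, 165], [350, 254]] hull bbox 236 350 165 268 pred bbox [235. 163.] [352. 275.]
```

Call:
apply_moves(moves=[0, 0, -1, 0, 0, 0, 0, 0, -2, 0, 0, 0, 0, 0, -3, 0, 0, 0, 0, 0, -4, 0, 0, 0, 0, 0, -5, 0, 0, 0, 0, 0, -5.7, 0, 0, 0, 0, 0, -6.2, 0, 0, 0, 0, 0, -6.55, 0, 0, 0, 0, 0, -6.55, 0, 0, 0])

```text
clock: 56.82
tcp_pos: [0.4646, 0.2986, 0.1299]
orientation: [-0.004, -0.705, 0.709, -0.001]
wrist_force: [-0.5, -0.5, -3.8]
finger_gap: 0.0255
grip_force: 60.5
```

Call:
apply_moves(moves=[0, 0, 0, 0, 0, 0, 0, 0, 0, 0, 0, 0, 0, 0, 0, 0, 0, 0, 0, 0, 0, 0, 0, 0, 0, 0, 0, 0, 0, 0, 0, 0, 1, 0, 0, 0, 0, 0, 2.5, 0, 0, 0, 0, 0, 4, 0, 0, 0, 0, 0, 5.5, 0, 0, 0, 0, 0, 6.5, 0, 0, 0, 0, 0, 6.5, 0, 0, 0, 0, 0, 6.5, 0, 0, 0], claw=45)

```text
clock: 57.82
tcp_pos: [0.4668, 0.3, 0.2969]
orientation: [0.001, -0.706, 0.708, -0.003]
wrist_force: [0.2, -1.0, -0.5]
finger_gap: 0.0383
grip_force: 0.0
```

```bash
python3 caps2.py; python3 - <<'E'
from h import *
t=cam('top');h=cv2.cvtColor(t,cv2.COLOR_BGR2HSV)
m=(abs(h[...,0].astype(int)-27)<6)&(h[...,1]>150)&(h[...,2]>120);m[:,:460]=0;m[:,510:]=0;m[:160]=0;m[230:]=0
y,x=np.nonzero(m);print('sock',x.mean(),y.mean())
E
```

```text
[0.46602504 0.29958091 0.29494675] [-0.00111691 -0.70582349  0.70838409 -0.00198262]
orange [213, 218, 25, 30, 155] [0.5391 0.304  0.158 ]
orange [206, 229, 19, 18, 260] [0.5522 0.3117 0.158 ]
orange [265, 346, 13, 22, 123] [0.5087 0.4328 0.158 ]
yellow [270, 339, 15, 24, 169] [0.502  0.4246 0.158 ]
green [305, 269, 17, 17, 226] [0.4683 0.3491 0.158 ]
blue [325, 222, 17, 17, 239] [0.4513 0.3058 0.158 ]
blue [341, 231, 12, 23, 137] [0.4389 0.3175 0.158 ]
sock 482.67910447761193 196.01492537313433
```

All four caps triangulate consistently at seated height in their cups, the hood socket hasn't moved and the arm is clear. Handing in.

```bash
python3 -c "
from workcell import job
print(job.hand_in())"
```

```text
the job is handed in; nothing more can be done
None
```

I handed the job in at about 58 s on the robot's clock: the switch is at its off stop, the hood rests on the prop rod, and all four injectors stand tip down in their own cups of the blue stand; hand-in returned no verdict.

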